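Load the bench steamer and hold its steam lever in the third notch

TASK

Lay the corn cob flat in the open drawer of the bench steamer and push the drawer fully shut. Then press the spring-return steam lever down past its first two notches into the third and hold it there, without forcing it on past the third: the job finishes while you are still holding the lever down, as it springs back up when let go. Leave the other things on the bench where they are.

Things in the scene. Friction and masses are not known exactly. Their poses are not given: they have to be found in the camera images.
- cob_center (a point): Centre of the corn cob: a short yellow cob with rows of kernels, lying on the bench, 110 mm long, 44 mm across (eight-sided underneath, so it does not roll by itself), about 160 g. The point lies on its axis at mid-length, 22 mm above what it lies on; the x axis runs along the cob.
- drawer (a joint): Opening of the steamer's drawer in m: 0 is fully shut, about 0.15 to 0.18 at the start; grows as it slides out of the housing, towards the robot. It slides with about 2 N of friction and stays where it is left.
- drawer_in (a point): Point on the drawer's inner floor (28 mm above the bench), at mid-width, at the inner face of its front panel; moves with the drawer. x points into the housing, y across, z up. Inside: x 0 to 195 mm, y -95 to 95 mm; walls 50 mm high, 5 mm thick. Front panel 12 mm thick, its top edge 108 mm above the bench. Only x from 0 to the value of joint drawer lies clear of the housing.
- drawer_handle (a point): Centre of the drawer's black bar handle, 35 mm in front of the front panel's outer face, 86 mm above the bench; the bar is 120 mm long, across the drawer (y), about 10 to 12 mm thick. x points into the housing (the shutting direction). It can be pushed from its front.
- steamer: Bench steamer: low steel box fixed to the bench, 250 mm deep (x), 360 mm wide (y), 150 mm high; origin at the centre of its underside, x points from its front face (125 mm before the origin, where drawer and lever are) to its back. The drawer is centred at y = +60 mm, the lever at y = -115 mm.
- steam (a joint): Angle of the steam lever in rad: 0 is up at rest, grows as its bar is pressed down. Three click notches at 0.30, 0.60 and 0.90 (the third), felt as a hump in the force half way before each. A spring drives it back to 0 from everywhere, also out of a notch. Pressing at the bar takes 3 to 10 N, rising and dipping at each hump; it can be forced past the third to a hard stop at 1.20.
- lever: The steam lever (arm and bar) itself, origin at its hinge.
- lever_bar (a point): Lever's black grip bar, origin at its centre: round, 22 mm thick, 60 mm long, lying along the steamer's y at the end of a thin arm, 110 mm from the hinge, before the steamer's face; press it from above. At rest 196 mm above the bench, 84 mm before the hinge (arm 0.70 rad above level); in the third notch 103 mm above the bench, 108 mm before the hinge. It turns with the lever.
- lever_hinge (a point): Hinge of the lever, fixed on the steamer 10 mm before its front face, 125 mm above the bench; the hinge axis is the point's y, x points to the steamer's back. A notched quarter plate with three dark marks stands beside the lever, within 60 mm of the hinge.
- zucchini: Bystander: dark green zucchini, 140 mm long, 36 mm thick, lying on the bench; origin at the middle of its underside.
- measuring_cup: Bystander: blue measuring cup with a flat handle, 70 mm across, 55 mm high; origin under its centre.
- white_bowl: Bystander: white bowl, 150 mm across, 70 mm high; origin under its centre.
- glass_bowl: Bystander: glass bowl, 170 mm across, 80 mm high; origin under its centre.
- spice_jar: Bystander: small jar, 42 mm across, 75 mm high, standing on top of the steamer near its middle; origin under its centre.
- spoon: Bystander: steel spoon lying on the bench; origin at the middle of its underside.
- spatula: Bystander: spatula lying on the bench; origin at the middle of its underside.
- cob: The corn cob itself; origin on its underside at mid-length, 22 mm below point cob_center.
There are look-alikes about, which are no part of the job. There is more than one size of the cob; the job needs the smallest.

How it is judged:
By the outcome, as a careful person would: the job done as asked, in the order asked, and still so for the second after the job is handed in, while the arm keeps its last pose, push and grip.
It also fails if it takes over 67 s, if anything falls off the work surface, if the arm or the gripper's body presses on something with over 40 N, if the wrist force passes 120 N, or if a joint passes its speed limit or range.

ROBOT

A 6-joint arm with a two-finger parallel gripper is mounted at the origin on the work surface. World frame = base frame: x ahead of the robot, y to its left, z up, the work surface at z = 0. Lengths are in m, angles in rad, forces in N, time in s.
With the tool pointing down it reaches from about 0.35 to 0.775 m from the base axis. Payload 7.3 kg.
Tool frame: the origin (TCP) lies midway between the tips of the shut fingers; the grasp point (between the pads) lies 19 mm behind it (robot.tcp_to_grasp is the distance from the TCP to the grasp point, in m); x points along the fingers, z is the direction in which the jaws open and shut, and the axes are right-handed (so a half turn about x gives the same grasp; the last joint's range is limited). The gripper opens to 92 mm and grips with 3 to 60 N. Pads are 19 mm wide; open, the fingers measure 130 mm over their backs; the gripper's body (75 mm by 190 mm) begins 47 mm behind the grasp point.
Start: joints at [-1.377, 0.342, 1.524, -0, 1.275, -0.146], TCP at [0.175, -0.495, 0.206] pointing down, gripper open.
Joint ranges: [-2.53, 2.53], [-0.77, 2.02], [0.04, 2.7], [-1, 4.14], [0.28, 2.66], [-3.11, 3.11]. Speed limits (rad/s): [2.57, 2.57, 3.14, 3.14, 3.14, 3.14].

INTERFACE

Orientations are given as [roll, pitch, yaw] about the fixed x, y, z axes, in that order (R = Rz(yaw) Ry(pitch) Rx(roll)).
In Python, from cell import robot gives the robot as it stands.
- The arm moves only by the tool move_arm, never from a script. Its argument "deltas" is a list of rows, each an object with "dp": the shift along the tool's x, y, z in m, a list of three; "turn": the turn, a rotation vector about the tool's x, y, z in degrees, a list of three. A call has 1 to 10 rows; each row is the pose to reach, as a shift and turn from the pose commanded when the call began, along the tool's axes at that moment; what a row does not reach only later rows make up. A row lasts 1/10 s, in which the tool goes at most 50 mm and 8.59 degrees, less where a joint would pass 70% of its speed; a pose out of reach is approached as far as the arm can. A call with a gripper value outside its range is refused whole. "hand" is the finger opening in m, from 0 to 0.0918, set as the call begins (left out, the last holds). The fingers move at their own pace and stop on an object; "squeeze" is the grip in N (left out, the last holds). Time passes only in rows, so rows that repeat a pose let the fingers close. It gives the time, the measured TCP pose, the force and the opening at its end, in the units of the state.
- robot.observe(): the state, without advancing time (a new reading comes with each control period).
- robot.read_camera(name): name is "scene" or "side" or "wrist"; returns (picture, depth): 480x640x3 uint8, red, green, blue; 480x640 float32, m along the optical axis (not along the pixel's ray), 0 where there is no reading.
- robot.camera_info(name): a dict with "fx", "fy", "cx", "cy" (pixels), "k1" (the pictures are not rectified: a ray, as slopes to the right and down, at radius r is drawn at 1 + k1 r^2 times it, then the intrinsics apply), "R" (3x3) and "t" (3): a world point X has camera coordinates R X + t. Camera axes: x right, y down, z forward; pixel columns grow to the right and rows downward; lengths in m; the calibration is good to about 2 mm. A picture is of the moment at which its call begins: read the wrist's pose just before it. camera_info takes no time and is no camera call; for the wrist camera it gives the pose at the moment of the call.
- robot.hand_in(): hands the job in, once; it reports no verdict.
The state is a dict: "time": time; "qpos": joint angles; "qvel": joint speeds; "joint_efforts": joint torques, N m; "tool_pos": TCP position; "tool_rot": TCP orientation; "contact_force": force on the tool from outside, world axes, zero at the start; "torque": the same for the moment, N m; "opening": finger opening in m.
Only numpy, scipy, OpenCV 4.12 (cv2) and the standard library are available. Lean on these libraries where they do the work, as an engineer would, in place of code of your own. Each camera call takes 0.05 s, during which the arm holds its last target.

## Working session

There is one attempt and no reset: what is moved stays moved. The work goes in short steps, Python scripts to look and compute and a tool call to move; the robot and the scene stay as the last step left them, time stands still between calls to the robot, and variables do not carry over. Pictures are saved under pics/ and viewed, and the job is handed in when it is done.

Besides the shell and the picture viewer there is one more tool, called after "Request:" in YAML: its name, and indented under it one key for each argument. move_arm: Moves the arm, as the interface text tells. Its arguments: {"type":"object","properties":{"deltas":{"type":"array"},"hand":{"type":"number"},"squeeze":{"type":"number"}},"required":["deltas"]}

```bash
mkdir -p pics; ls; python3 - <<'E'
from cell import robot
import cv2
print(robot.observe())
for n in ["scene","side","wrist"]:
    i=robot.camera_info(n); print(n,i)
    p,d=robot.read_camera(n)
    cv2.imwrite(f"pics/{n}0.png",p[:,:,::-1])
    import numpy as np
    np.save(f"pics/{n}0_d.npy",d); np.save(f"pics/{n}0.npy",p)
E
```

```text
pics
{'time': 0.0, 'qpos': array([-1.37703387e+00,  3.42700915e-01,  1.52499131e+00, -4.46080226e-06,
        1.27538217e+00, -1.45971680e-01]), 'qvel': array([ 0.00073143, -0.00022648,  0.00144216,  0.00085182, -0.00186826,
       -0.00039552]), 'joint_efforts': array([ 4.81965380e-04, -4.31234729e+01, -2.44219548e+01,  7.16570509e-02,
        5.58310084e-02, -1.18503563e-04]), 'tool_pos': array([ 0.17490077, -0.49456303,  0.20516527]), 'tool_rot': array([2.99849975, 1.56931457, 1.76743887]), 'contact_force': array([ 0.0573185 ,  0.32434793, -0.61743803]), 'torque': array([0.02916225, 0.00573383, 0.02947317]), 'opening': 0.09162132174208927}
scene {'fx': 613.2171188169754, 'fy': 613.2171188169754, 'cx': 318.51411369225616, 'cy': 237.6395556452604, 'k1': -0.010011956063792111, 'R': array([[ 0.6331787 ,  0.77394993, -0.00928655],
       [ 0.64572196, -0.53481302, -0.54499375],
       [-0.42676444,  0.3390819 , -0.83838868]]), 't': array([-0.3465089 , -0.28321346,  2.10856188])}
side {'fx': 443.8704727799893, 'fy': 443.8704727799893, 'cx': 316.0895687387183, 'cy': 244.33641542710234, 'k1': 0.0029069016317336232, 'R': array([[-0.92748244, -0.3734667 , -0.01729025],
       [-0.24516977,  0.6424772 , -0.72602675],
       [ 0.28225541, -0.66913801, -0.68744906]]), 't': array([0.53499089, 0.26649693, 1.47179638])}
wrist {'fx': 407.3762506042009, 'fy': 407.3762506042009, 'cx': 318.60725303348744, 'cy': 237.47755479029425, 'k1': -0.005010164689609233, 'R': array([[ 0.33288757, -0.94296485, -0.00177955],
       [-0.9079593 , -0.32103812,  0.26934075],
       [-0.25455016, -0.08804442, -0.9630433 ]]), 't': array([-0.52423251, -0.03431712,  0.39108773])}
```

View pics/scene0.png

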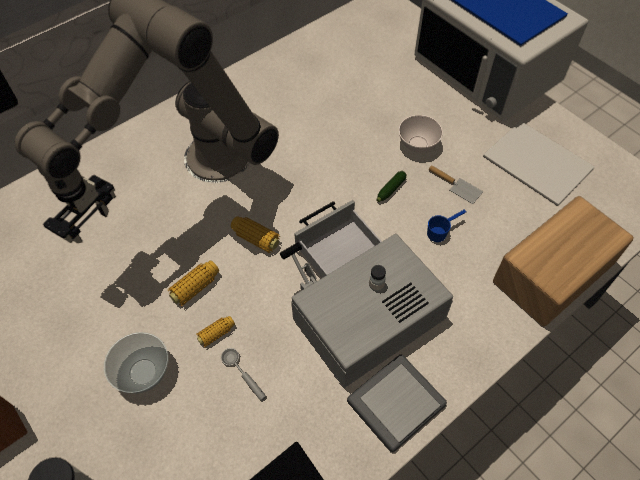

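View pics/side0.png

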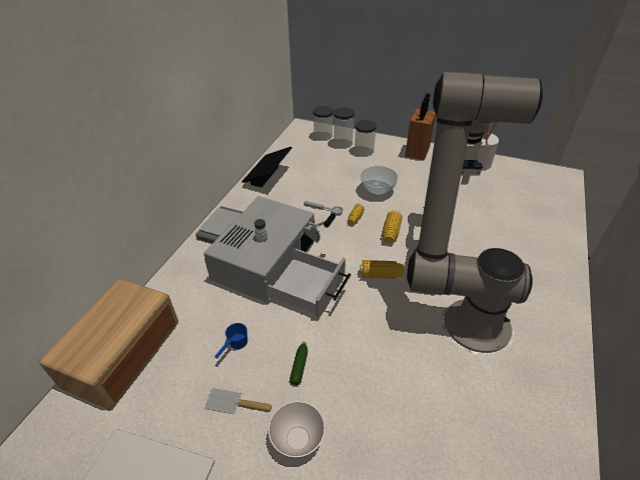

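View pics/wrist0.png

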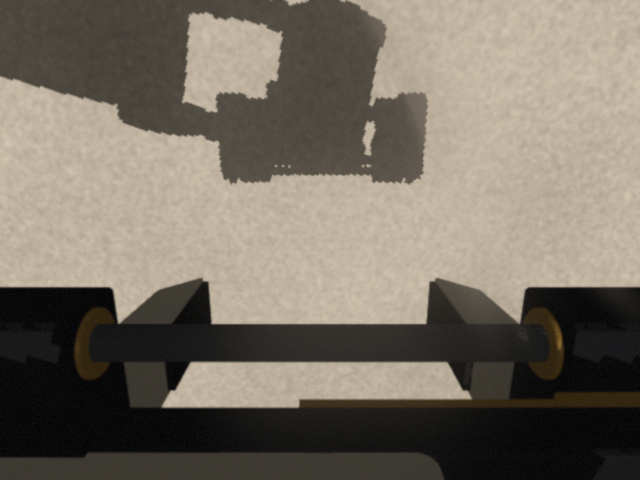

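Three cobs appear in the scene view: (255,233), (193,283) and (216,331). The last looks smallest. I'll measure all three by colour mask, then the steamer.

```bash
cat > h.py <<'E'
import numpy as np, cv2
from scipy.spatial.transform import Rotation as Rot
def rays(info,uv):
    uv=np.atleast_2d(np.asarray(uv,float)); x=(uv[:,0]-info['cx'])/info['fx']; y=(uv[:,1]-info['cy'])/info['fy']
    a,b=x.copy(),y.copy()
    for _ in range(10):
        s=1+info['k1']*(a*a+b*b); a,b=x/s,y/s
    return np.c_[a,b,np.ones(len(a))]
def unproj(info,uv,d):
    c=rays(info,uv)*np.asarray(d).reshape(-1,1)
    return (c-info['t'])@info['R']
def onplane(info,uv,z):
    R,t=info['R'],info['t']; C=-R.T@t; r=rays(info,uv)@R
    return C+r*((z-C[2])/r[:,2])[:,None]
def proj(info,X):
    c=np.atleast_2d(X)@info['R'].T+info['t']; a=c[:,:2]/c[:,2:]; r2=(a**2).sum(1,keepdims=True)
    a=a*(1+info['k1']*r2); return a*[info['fx'],info['fy']]+[info['cx'],info['cy']]
def cloud(info,d,mask=None):
    m=(d>0)&(d<4)
    if mask is not None: m&=mask>0
    v,u=np.nonzero(m); return np.c_[u,v],unproj(info,np.c_[u,v],d[v,u])
E
python3 - <<'E'
from cell import robot
from h import *
for n in ["scene","side"]:
    i=robot.camera_info(n); p=np.load(f"pics/{n}0.npy"); d=np.load(f"pics/{n}0_d.npy")
    hsv=cv2.cvtColor(p,cv2.COLOR_RGB2HSV)
    m=cv2.inRange(hsv,(15,140,50),(32,255,255)); m=cv2.morphologyEx(m,cv2.MORPH_CLOSE,np.ones((5,5)))
    k,lab,st,_=cv2.connectedComponentsWithStats(m)
    for j in range(1,k):
        if st[j,4]<60: continue
        uv,X=cloud(i,d,lab==j)
        X=X[X[:,2]>0.008]
        if len(X)<20: continue
        (c,wh,ang)=cv2.minAreaRect(X[:,:2].astype(np.float32)*1000)
        print(n,uv.mean(0).round(),"center mm",np.round(c),"size",np.round(wh),"ang",round(ang,1),"z",np.percentile(X[:,2],[5,50,98]).round(3))
p=cv2.imread("pics/scene0.png")
cv2.imwrite("pics/cropcobs.png",cv2.resize(p[200:360,150:300],None,fx=3.5,fy=3.5,interpolation=cv2.INTER_CUBIC))
cv2.imwrite("pics/cropsteam.png",cv2.resize(p[180:390,260:480],None,fx=2.8,fy=2.8,interpolation=cv2.INTER_CUBIC))
p=cv2.imread("pics/side0.png")
cv2.imwrite("pics/cropsteamS.png",cv2.resize(p[180:330,190:410],None,fx=3.5,fy=3.5,interpolation=cv2.INTER_CUBIC))
E
```

```text
scene [441. 174.] center mm [556. 520.] size [88. 17.] ang 9.6 z [0.009 0.016 0.026]
scene [254. 232.] center mm [ 357. -104.] size [155.  69.] ang 18.8 z [0.027 0.054 0.068]
scene [591. 279.] center mm [1129.  518.] size [254.   5.] ang 89.9 z [0.045 0.1   0.146]
scene [194. 282.] center mm [ 387. -338.] size [ 69. 153.] ang 3.3 z [0.027 0.055 0.068]
scene [528. 295.] center mm [1039.  353.] size [201.  53.] ang 13.4 z [0.023 0.076 0.14 ]
scene [215. 330.] center mm [ 553. -375.] size [104.  44.] ang 86.5 z [0.02  0.038 0.048]
side [355. 214.] center mm [ 549. -373.] size [116.  45.] ang 86.1 z [0.02  0.038 0.049]
side [391. 227.] center mm [ 385. -334.] size [ 61. 161.] ang 6.4 z [0.029 0.055 0.066]
side [381. 269.] center mm [357. -98.] size [149.  70.] ang 16.5 z [0.022 0.052 0.066]
```

View pics/cropcobs.png

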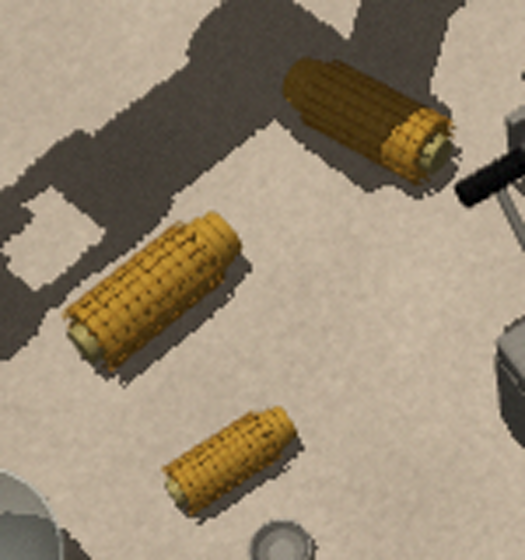

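View pics/cropsteam.png

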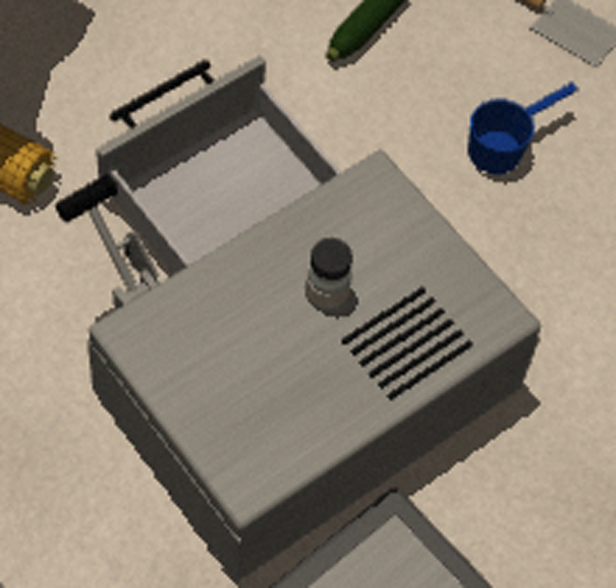

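View pics/cropsteamS.png

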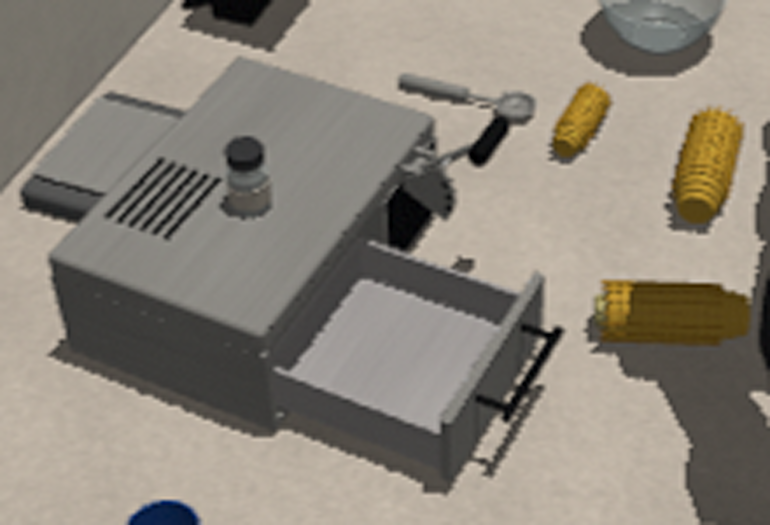

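The crop shows the cob at scene px (216,331) at about 108 x 44 mm with its top at 48 mm, which matches the 110 x 44 mm cob. The other two, at (255,233) and (193,283), are about 155 x 68 mm, so they are look-alikes. Next I'll locate the steamer, drawer and lever.

```bash
python3 - <<'E'
from cell import robot
from h import *
for n in ["scene","side"]:
    i=robot.camera_info(n); p=np.load(f"pics/{n}0.npy"); d=np.load(f"pics/{n}0_d.npy")
    hsv=cv2.cvtColor(p,cv2.COLOR_RGB2HSV)
    # cob axis
    m=cv2.inRange(hsv,(15,140,50),(32,255,255)); m=cv2.morphologyEx(m,cv2.MORPH_CLOSE,np.ones((5,5)))
    k,lab,st,_=cv2.connectedComponentsWithStats(m)
    j=lab[331,216] if n=="scene" else lab[214,355]
    uv,X=cloud(i,d,lab==j); X=X[X[:,2]>.03]
    w,V=np.linalg.eigh(np.cov(X[:,:2].T)); a=V[:,1]; s=(X[:,:2]-X[:,:2].mean(0))@a; o=(X[:,:2]-X[:,:2].mean(0))@V[:,0]
    q=X[:,:2].mean(0)+a*(s.max()+s.min())/2+V[:,0]*(o.max()+o.min())/2
    print(n,"cob",q.round(4),np.degrees(np.arctan2(a[1],a[0])).round(1),np.ptp(s).round(3),np.ptp(o).round(3))
    uv,X=cloud(i,d)
    box=(X[:,0]>.5)&(X[:,0]<1.05)&(X[:,1]>-.3)&(X[:,1]<.35)
    T=X[box&(abs(X[:,2]-.15)<.006)]
    (c,wh,ang)=cv2.minAreaRect(T[:,:2].astype(np.float32)*1000); print("top",len(T),np.round(c),np.round(wh),round(ang,1),np.median(T[:,2]).round(4), cv2.boxPoints((c,wh,ang)).round())
    # black
    blk=cv2.inRange(hsv,(0,0,0),(180,255,38))
    k,lab,st,_=cv2.connectedComponentsWithStats(blk)
    for j in range(1,k):
        if st[j,4]<15: continue
        uv,X=cloud(i,d,lab==j)
        if len(X)<10: continue
        md=np.median(X,0)
        if not(.35<md[0]<.75 and -.35<md[1]<.35): continue
        print(" blk",st[j],md.round(3),"lo",np.percentile(X,3,axis=0).round(3),"hi",np.percentile(X,97,axis=0).round(3))
E
```

```text
scene cob [ 0.5521 -0.3759] 87.4 0.104 0.045
top 9938 [816.  93.] [610. 314.] 75.6 0.1497 [[ 588. -164.]
 [ 892. -242.]
 [1043.  349.]
 [ 740.  427.]]
 blk [300 202  36  23 126] [0.453 0.073 0.089] lo [0.445 0.016 0.082] hi [0.471 0.129 0.096]
 blk [280 242  22  17 166] [ 0.57  -0.112  0.204] lo [ 0.558 -0.141  0.191] hi [ 0.578 -0.084  0.211]
side cob [ 0.5476 -0.3729] 86.4 0.116 0.042
top 4358 [762. -10.] [366. 316.] 84.7 0.1508 [[ 588. -178.]
 [ 903. -207.]
 [ 937.  158.]
 [ 622.  187.]]
 blk [324 213  11  14  73] [ 0.564 -0.102  0.205] lo [ 0.556 -0.137  0.196] hi [ 0.575 -0.079  0.211]
 blk [301 233  12  18 144] [ 0.658 -0.095  0.07 ] lo [ 0.654 -0.145  0.03 ] hi [ 0.663 -0.066  0.121]
 blk [326 273  24  27  91] [0.455 0.082 0.091] lo [0.447 0.02  0.085] hi [0.487 0.134 0.095]
```

```bash
python3 - <<'E'
from cell import robot
from h import *
for n,seed in [("scene",(350,320)),("side",(270,215))]:
    i=robot.camera_info(n); p=np.load(f"pics/{n}0.npy"); d=np.load(f"pics/{n}0_d.npy")
    v,u=np.mgrid[:480,:640]; X=unproj(i,np.c_[u.ravel(),v.ravel()],d.ravel()).reshape(480,640,3)
    m=((abs(X[...,2]-.15)<.006)&(d>0)).astype(np.uint8)
    k,lab,st,_=cv2.connectedComponentsWithStats(m); l=lab[seed[1],seed[0]]
    T=X[lab==l]
    (c,wh,ang)=cv2.minAreaRect(T[:,:2].astype(np.float32)*1000); print(n,l,len(T),"top",np.round(c),np.round(wh),round(ang,1)); print(cv2.boxPoints((c,wh,ang)).round())
    # handle & front panel line directions
    hsv=cv2.cvtColor(p,cv2.COLOR_RGB2HSV); blk=cv2.inRange(hsv,(0,0,0),(180,255,50))
    def axis(sel,nm):
        P=X[sel]; P=P[P[:,2]>0]; mu=np.median(P,0); w,V=np.linalg.eigh(np.cov((P-mu)[:,:2].T)); a=V[:,1]; s=(P-mu)[:,:2]@a
        print(nm,len(P),mu.round(4),"dir",np.degrees(np.arctan2(a[1],a[0])).round(1),"mid",(mu[:2]+a*(s.max()+s.min())/2).round(4),"len",np.ptp(s).round(3),"z",np.percentile(P[:,2],[5,95]).round(3))
    reg=(X[...,0]>.4)&(X[...,0]<.5)&(X[...,1]>-.02)&(X[...,1]<.16)&(d>0)
    axis(reg&(blk>0)&(X[...,2]>.08)&(X[...,2]<.096),"handle")
    reg=(X[...,0]>.46)&(X[...,0]<.54)&(X[...,1]>-.1)&(X[...,1]<.25)&(d>0)&(abs(X[...,2]-.107)<.004)
    axis(reg,"panel top")
    reg=(X[...,0]>.53)&(X[...,0]<.6)&(X[...,1]>-.16)&(X[...,1]<-.05)&(d>0)&(X[...,2]>.19)&(blk>0)
    axis(reg,"bar")
    reg=(X[...,0]>.45)&(X[...,0]<.68)&(X[...,1]>-.1)&(X[...,1]<.25)&(d>0)&(abs(X[...,2]-.028)<.005)
    P=X[reg]; (c,wh,ang)=cv2.minAreaRect(P[:,:2].astype(np.float32)*1000); print("floor",len(P),np.round(c),np.round(wh),round(ang,1),np.median(P[:,2]))
E
```

```text
scene 20 9863 top [794. -15.] [362. 252.] 85.3
[[ 654. -186.]
 [ 905. -206.]
 [ 935.  155.]
 [ 684.  175.]]
handle 222 [0.465  0.0578 0.0888] dir 95.0 mid [0.4646 0.062 ] len 0.165 z [0.081 0.095]
panel top 200 [0.4925 0.0588 0.1068] dir 85.5 mid [0.4934 0.0698] len 0.214 z [0.103 0.11 ]
bar 163 [ 0.5697 -0.1129  0.2039] dir 85.1 mid [ 0.5697 -0.1125] len 0.061 z [0.195 0.211]
floor 1624 [556.  65.] [201. 129.] 85.2 0.027858148601169003
side 58 4323 top [793. -14.] [366. 254.] 85.1
[[ 651. -185.]
 [ 904. -207.]
 [ 935.  158.]
 [ 682.  180.]]
handle 100 [0.4546 0.08   0.0906] dir 85.4 mid [0.4543 0.0758] len 0.126 z [0.085 0.095]
panel top 161 [0.4914 0.0756 0.1074] dir 85.4 mid [0.491  0.0708] len 0.218 z [0.104 0.11 ]
bar 72 [ 0.5636 -0.1008  0.2046] dir 85.6 mid [ 0.5629 -0.1097] len 0.064 z [0.197 0.21 ]
floor 1389 [584.  40.] [261. 205.] 84.6 0.02879012415752284
```

```bash
cat >> h.py <<'E'
def tool(robot):
    s=robot.observe(); return np.array(s['tool_pos']),Rot.from_euler('xyz',s['tool_rot']).as_matrix(),s
def delta(robot,target,Rt=None):
    p,R,s=tool(robot); dp=R.T@(np.asarray(target)-p); out=[dp.round(4)]
    if Rt is not None: out.append(Rot.from_matrix(R.T@Rt).as_rotvec(degrees=True).round(2))
    return out
def down(yawz):  # tool x down, z axis at world yaw (deg)
    a=np.radians(yawz); x=np.array([0,0,-1.]); z=np.array([np.cos(a),np.sin(a),0]); return np.c_[x,np.cross(z,x),z]
YAW=-4.8; SO=np.array([.7935,-.0145])
def st(x,y,z):
    a=np.radians(YAW); ex=np.array([np.cos(a),np.sin(a)]); ey=np.array([-ex[1],ex[0]]); return np.r_[SO+x*ex+y*ey,z]
E
python3 - <<'E'
from cell import robot
from h import *
p,R,s=tool(robot); print(p,R.round(3))
i=robot.camera_info("wrist"); print("cam",-i['R'].T@i['t'], "in tool",R.T@(-i['R'].T@i['t']-p))
print("spoon head/tip",onplane(robot.camera_info("scene"),[[230,357],[263,397],[140,360]],.01))
for yz in (-3,177): print(yz,delta(robot,[.551,-.3745,.22],down(yz)))
print(st(-.3015,.06,.028),st(-.3485,.06,.086),st(-.219,-.115,.196))
E
```

```text
[ 0.17495058 -0.49465558  0.20530394] [[-0.     0.943  0.333]
 [ 0.001  0.333 -0.943]
 [-1.     0.    -0.001]]
cam [ 0.24290904 -0.47094466  0.38503514] in tool [-1.79718428e-01  7.20079382e-02  8.66149233e-05]
spoon head/tip [[ 0.63630003 -0.38933947  0.01      ]
 [ 0.78545352 -0.38603891  0.01      ]
 [ 0.48503274 -0.58700279  0.01      ]]
-3 [array([-0.0146,  0.3946,  0.012 ]), array([-6.753e+01, -5.000e-02, -5.000e-02])]
177 [array([-0.0146,  0.3946,  0.012 ]), array([ 1.1247e+02, -5.0000e-02,  6.0000e-02])]
[0.49807807 0.07051844 0.028     ] [0.45124291 0.0744513  0.086     ] [ 0.56564511 -0.11077123  0.196     ]
```

Request:
move_arm:
  deltas:
    - {"dp": [-0.015,0.395,0.012],"turn": [-67.5,0,0]}
    - {"dp": [-0.015,0.395,0.012],"turn": [-67.5,0,0]}
    - {"dp": [-0.015,0.395,0.012],"turn": [-67.5,0,0]}
    - {"dp": [-0.015,0.395,0.012],"turn": [-67.5,0,0]}
    - {"dp": [-0.015,0.395,0.012],"turn": [-67.5,0,0]}
    - {"dp": [-0.015,0.395,0.012],"turn": [-67.5,0,0]}
    - {"dp": [-0.015,0.395,0.012],"turn": [-67.5,0,0]}
    - {"dp": [-0.015,0.395,0.012],"turn": [-67.5,0,0]}
    - {"dp": [-0.015,0.395,0.012],"turn": [-67.5,0,0]}
    - {"dp": [-0.015,0.395,0.012],"turn": [-67.5,0,0]}
  hand: 0.07

```text
time: 1.15
tool_pos: [0.5519, -0.3738, 0.2197]
tool_rot: [2.741, 1.569, 2.69]
contact_force: [-1.0, 0.1, 0.3]
opening: 0.0702
```

Request:
move_arm:
  deltas:
    - {"dp": [0,0,0],"turn": [0,0,0]}
    - {"dp": [0,0,0],"turn": [0,0,0]}

```text
time: 1.35
tool_pos: [0.5502, -0.3755, 0.2211]
tool_rot: [-2.431, 1.57, -2.486]
contact_force: [-0.9, -0.3, 0.7]
opening: 0.0697
```

```bash
python3 - <<'E'
from cell import robot
from h import *
print(delta(robot,[.551,-.3745,.22],down(-3)), robot.observe()['qpos'].round(3))
i=robot.camera_info("wrist"); p,d=robot.read_camera("wrist"); cv2.imwrite("pics/w1.png",p[:,:,::-1])
hsv=cv2.cvtColor(p,cv2.COLOR_RGB2HSV)
m=cv2.inRange(hsv,(15,140,50),(32,255,255)); m=cv2.morphologyEx(m,cv2.MORPH_CLOSE,np.ones((9,9)))
k,lab,s,c=cv2.connectedComponentsWithStats(m)
for j in range(1,k):
    if s[j,4]<1500: continue
    uv,X=cloud(i,d,lab==j); X=X[X[:,2]>.02]
    w,V=np.linalg.eigh(np.cov(X[:,:2].T)); a=V[:,1]; e=(X[:,:2]-X[:,:2].mean(0))@a; o=(X[:,:2]-X[:,:2].mean(0))@V[:,0]
    q=X[:,:2].mean(0)+a*(e.max()+e.min())/2+V[:,0]*(o.max()+o.min())/2
    print(c[j].round(),q.round(4),np.degrees(np.arctan2(a[1],a[0])).round(1),np.ptp(e).round(3),np.ptp(o).round(3),X[:,2].max())
E
```

```text
[array([0.0011, 0.001 , 0.0007]), array([-0.16, -0.01,  0.01])] [-0.714  0.604  1.054 -0.     1.484 -0.658]
[130. 172.] [ 0.385  -0.3389] 96.8 0.155 0.065 0.06747492539718679
[318. 204.] [ 0.5488 -0.3753] 87.3 0.107 0.042 0.04716925217039441
[501. 401.] [ 0.5754 -0.3552] 176.9 0.078 0.003 0.3375901440455034
```

View pics/w1.png

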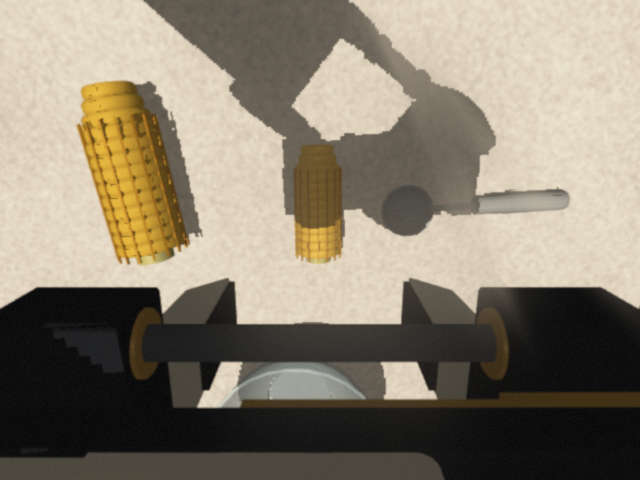

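The wrist view shows the small cob at px (318,204), the spoon head close by at (408,210) and the large cob at (135,172). The cob measures as centre (0.549,-0.375), 107 x 42 mm, 47 mm top, axis 87°. I'll narrow the opening to 60 mm so the fingers clear the spoon, then descend.

Request:
move_arm:
  deltas:
    - {"dp": [0.05,0,-0.001],"turn": [0,0,0]}
    - {"dp": [0.1,0,-0.001],"turn": [0,0,0]}
    - {"dp": [0.14,0,-0.001],"turn": [0,0,0]}
    - {"dp": [0.165,0,-0.001],"turn": [0,0,0]}
    - {"dp": [0.185,0,-0.001],"turn": [0,0,0]}
    - {"dp": [0.2,0,-0.001],"turn": [0,0,0]}
    - {"dp": [0.208,0,-0.001],"turn": [0,0,0]}
    - {"dp": [0.213,0,-0.001],"turn": [0,0,0]}
    - {"dp": [0.213,0,-0.001],"turn": [0,0,0]}
    - {"dp": [0.213,0,-0.001],"turn": [0,0,0]}
  hand: 0.06

```text
time: 2.4
tool_pos: [0.5509, -0.3751, 0.0089]
tool_rot: [-0.681, 1.569, -0.734]
contact_force: [0.6, -1.0, 0.1]
opening: 0.0597
```

Request:
move_arm:
  deltas:
    - {"dp": [0,0,0],"turn": [0,0,0]}
    - {"dp": [0,0,0],"turn": [0,0,0]}
    - {"dp": [0,0,0],"turn": [0,0,0]}
    - {"dp": [0,0,0],"turn": [0,0,0]}
    - {"dp": [0,0,0],"turn": [0,0,0]}
    - {"dp": [0,0,0],"turn": [0,0,0]}
  hand: 0.0
  squeeze: 20

```text
time: 3.0
tool_pos: [0.5505, -0.3748, 0.0083]
tool_rot: [-0.905, 1.57, -0.958]
contact_force: [-0.6, 0.5, 5.1]
opening: 0.0432
```

Request:
move_arm:
  deltas:
    - {"dp": [-0.02,0,0],"turn": [0,0,0]}
    - {"dp": [-0.05,0,0],"turn": [0,0,0]}
    - {"dp": [-0.09,0,0],"turn": [0,0,0]}
    - {"dp": [-0.13,0,0],"turn": [0,0,0]}
    - {"dp": [-0.17,0,0],"turn": [0,0,0]}
    - {"dp": [-0.2,0,0],"turn": [0,0,0]}
    - {"dp": [-0.22,0,0],"turn": [0,0,0]}
    - {"dp": [-0.22,0,0],"turn": [0,0,0]}
    - {"dp": [-0.22,0,0],"turn": [0,0,0]}

```text
time: 3.9
tool_pos: [0.5502, -0.3743, 0.2266]
tool_rot: [2.455, 1.57, 2.403]
contact_force: [-0.4, -0.2, -1.8]
opening: 0.0429
```

```bash
python3 - <<'E'
from cell import robot
from h import *
i=robot.camera_info("wrist"); p,d=robot.read_camera("wrist"); cv2.imwrite("pics/w2.png",p[:,:,::-1])
s=robot.observe(); print(s['contact_force'],s['torque'],s['qpos'].round(3),s['opening'])
print("over drawer",st(-.3015+.085,.06,.035), delta(robot,st(-.3015+.085,.06,.24),down(90+YAW)))
E
```

```text
[ 1.36883136 -0.48306168 -1.44646085] [ 0.00761544 -0.06928344 -0.0218255 ] [-0.712  0.602  1.045  0.     1.497 -0.66 ] 0.043119408326864894
over drawer [0.58277997 0.06340582 0.035     ] [array([-0.0135,  0.4386,  0.0097]), array([-8.823e+01, -3.000e-02, -2.000e-01])]
```

View pics/w2.png

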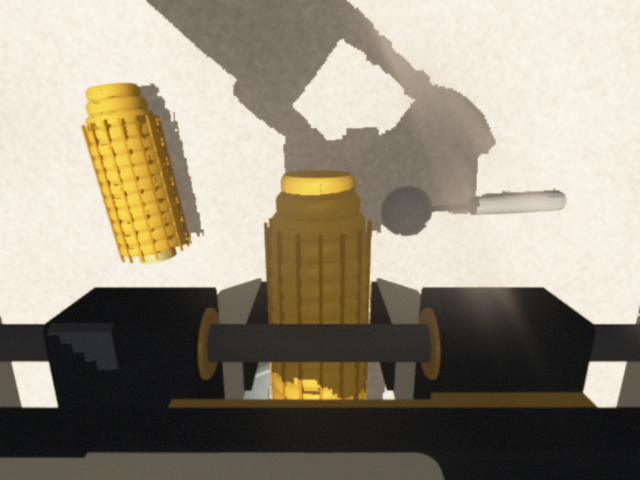

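The cob is held between the fingers, with spoon and large cob untouched. I'll raise it and carry it over the lever to the drawer, turning it to lie along the drawer's depth.

Request:
move_arm:
  deltas:
    - {"dp": [-0.045,0.03,0.001],"turn": [-8,0,0]}
    - {"dp": [-0.045,0.07,0.002],"turn": [-16,0,0]}
    - {"dp": [-0.045,0.11,0.003],"turn": [-24,0,0]}
    - {"dp": [-0.045,0.15,0.004],"turn": [-32,0,0]}
    - {"dp": [-0.045,0.19,0.005],"turn": [-40,0,0]}
    - {"dp": [-0.045,0.235,0.006],"turn": [-48,0,0]}
    - {"dp": [-0.045,0.28,0.007],"turn": [-56,0,0]}
    - {"dp": [-0.045,0.325,0.008],"turn": [-64,0,0]}
    - {"dp": [-0.045,0.37,0.009],"turn": [-72,0,0]}
    - {"dp": [-0.045,0.4,0.01],"turn": [-80,0,0]}

```text
time: 4.95
tool_pos: [0.5806, 0.0274, 0.2706]
tool_rot: [1.527, 1.567, 2.878]
contact_force: [-0.7, -0.5, -1.5]
opening: 0.0434
```

```bash
python3 - <<'E'
from cell import robot
from h import *
print(delta(robot,st(-.3015+.085,.06,.27),down(90+YAW)))
E
```

```text
[array([0.0006, 0.0057, 0.0356]), array([-7.79,  0.02, -0.22])]
```

Request:
move_arm:
  deltas:
    - {"dp": [0,0.006,0.035],"turn": [-7.8,0,0]}
    - {"dp": [0,0.006,0.035],"turn": [-7.8,0,0]}
    - {"dp": [0,0.006,0.035],"turn": [-7.8,0,0]}
    - {"dp": [0,0.006,0.035],"turn": [-7.8,0,0]}
    - {"dp": [0,0.006,0.035],"turn": [-7.8,0,0]}

```text
time: 5.45
tool_pos: [0.5835, 0.0585, 0.2722]
tool_rot: [2.006, 1.57, -2.8]
contact_force: [-0.4, 0.3, -1.9]
opening: 0.0431
```

```bash
python3 - <<'E'
from cell import robot
from h import *
print(delta(robot,st(-.3015+.085,.06,.035),down(90+YAW)))
i=robot.camera_info("wrist"); p,d=robot.read_camera("wrist"); cv2.imwrite("pics/w3.png",p[:,:,::-1])
v,u=np.mgrid[:480,:640]; X=unproj(i,np.c_[u.ravel(),v.ravel()],d.ravel()).reshape(480,640,3)
a=np.radians(YAW); S=X.copy(); D=X[...,:2]-SO
S[...,0]=D@[np.cos(a),np.sin(a)]; S[...,1]=D@[-np.sin(a),np.cos(a)]
ok=(d>0)
m=ok&(abs(S[...,2]-.108)<.004)&(S[...,0]<-.2); print("panel x",np.percentile(S[m][:,0],[3,50,97]) if m.sum() else 0,"y",np.percentile(S[m][:,1],[1,99]) if m.sum() else 0)
m=ok&(abs(S[...,2]-.15)<.004)&(S[...,0]>-.16); print("top front edge x",np.percentile(S[m][:,0],[1,5]) if m.sum() else 0)
m=ok&(abs(S[...,2]-.028)<.004); print("floor",np.percentile(S[m][:,0],[1,99]),np.percentile(S[m][:,1],[1,99]))
E
```

```text
[array([0.2372, 0.001 , 0.0049]), array([-0.57, -0.02, -0.05])]
panel x [-0.31423733 -0.30853633 -0.30292165] y [-0.04383393  0.16471173]
top front edge x [-0.09599238 -0.09376827]
floor [-0.35262775 -0.10753647] [-0.07626907  0.37105748]
```

View pics/w3.png

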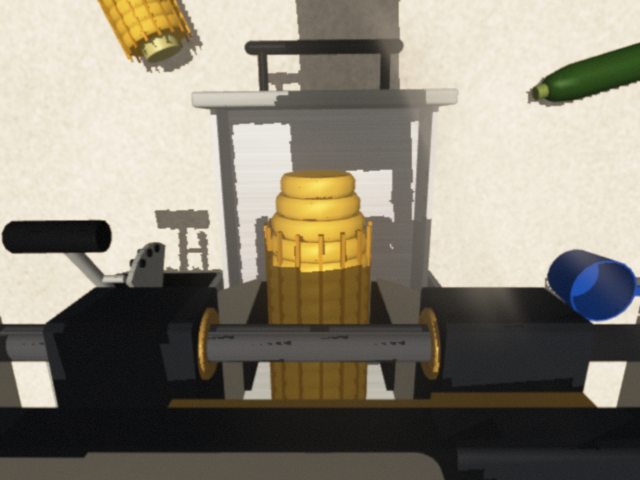

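Request:
move_arm:
  deltas:
    - {"dp": [0.05,0.001,0.004],"turn": [-0.5,0,0]}
    - {"dp": [0.1,0.001,0.004],"turn": [-0.5,0,0]}
    - {"dp": [0.14,0.001,0.004],"turn": [-0.5,0,0]}
    - {"dp": [0.17,0.001,0.004],"turn": [-0.5,0,0]}
    - {"dp": [0.195,0.001,0.004],"turn": [-0.5,0,0]}
    - {"dp": [0.21,0.001,0.004],"turn": [-0.5,0,0]}
    - {"dp": [0.22,0.001,0.004],"turn": [-0.5,0,0]}
    - {"dp": [0.228,0.001,0.004],"turn": [-0.5,0,0]}
    - {"dp": [0.228,0.001,0.004],"turn": [-0.5,0,0]}
    - {"dp": [0.228,0.001,0.004],"turn": [-0.5,0,0]}

```text
time: 6.5
tool_pos: [0.5835, 0.0637, 0.0455]
tool_rot: [-1.596, 1.57, -0.108]
contact_force: [0.1, 0.2, -1.1]
opening: 0.0429
```

Request:
move_arm:
  deltas:
    - {"dp": [0.003,0,0],"turn": [0,0,0]}
    - {"dp": [0.006,0,0],"turn": [0,0,0]}
    - {"dp": [0.006,0,0],"turn": [0,0,0]}

```text
time: 6.8
tool_pos: [0.5828, 0.0639, 0.0387]
tool_rot: [1.936, 1.571, -2.859]
contact_force: [0.3, 0.3, -1.7]
opening: 0.0433
```

Request:
move_arm:
  deltas:
    - {"dp": [0.002,0,0],"turn": [0,0,0]}
    - {"dp": [0.003,0,0],"turn": [0,0,0]}
    - {"dp": [0.003,0,0],"turn": [0,0,0]}

```text
time: 7.1
tool_pos: [0.5833, 0.0638, 0.0364]
tool_rot: [-1.632, 1.57, -0.144]
contact_force: [-0.2, 0.1, 3.4]
opening: 0.0433
```

Request:
move_arm:
  deltas:
    - {"dp": [0,0,0],"turn": [0,0,0]}
    - {"dp": [0,0,0],"turn": [0,0,0]}
    - {"dp": [0,0,0],"turn": [0,0,0]}
    - {"dp": [0,0,0],"turn": [0,0,0]}
    - {"dp": [-0.01,0,0],"turn": [0,0,0]}
    - {"dp": [-0.04,0,0],"turn": [0,0,0]}
    - {"dp": [-0.08,0,0],"turn": [0,0,0]}
    - {"dp": [-0.12,0,0],"turn": [0,0,0]}
    - {"dp": [-0.16,0,0],"turn": [0,0,0]}
    - {"dp": [-0.16,0,0],"turn": [0,0,0]}
  hand: 0.075

```text
time: 8.1
tool_pos: [0.5861, 0.0638, 0.203]
tool_rot: [-1.517, 1.558, -0.028]
contact_force: [0.5, -0.1, 0.1]
opening: 0.075
```

```bash
python3 - <<'E'
from cell import robot
from h import *
i=robot.camera_info("wrist"); p,d=robot.read_camera("wrist"); cv2.imwrite("pics/w4.png",p[:,:,::-1])
hsv=cv2.cvtColor(p,cv2.COLOR_RGB2HSV)
uv,X=cloud(i,d,cv2.inRange(hsv,(15,140,50),(32,255,255))); X=X[(X[:,0]>.5)&(X[:,2]<.12)]
print(X.min(0),X.max(0))
h=st(-.3485,.06,.086); print("handle",h)
print(delta(robot,st(-.39,.06,.20),down(90+YAW)),delta(robot,st(-.39,.06,.074),down(90+YAW)))
E
```

```text
[0.52913053 0.03705295 0.04161667] [0.63475357 0.08614882 0.07493879]
handle [0.45124291 0.0744513  0.086     ]
[array([-0.0016,  0.1753, -0.0004]), array([0.07, 0.02, 0.42])] [array([ 0.1244,  0.1762, -0.0004]), array([0.07, 0.02, 0.42])]
```

View pics/w4.png

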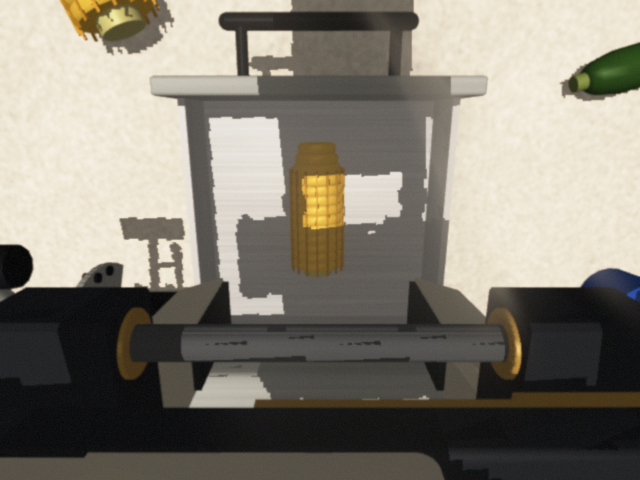

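The cob lies flat in the drawer at px (318,210), spanning x 0.529 to 0.635 with a 75 mm top. I'll close the fingers and go in front of the handle at px (318,20).

Request:
move_arm:
  deltas:
    - {"dp": [0,0.045,0],"turn": [0,0,0.4]}
    - {"dp": [0,0.09,0],"turn": [0,0,0.4]}
    - {"dp": [0,0.135,0],"turn": [0,0,0.4]}
    - {"dp": [0,0.175,0],"turn": [0,0,0.4]}
    - {"dp": [0,0.175,0],"turn": [0,0,0.4]}
    - {"dp": [0.04,0.175,0],"turn": [0,0,0.4]}
    - {"dp": [0.08,0.175,0],"turn": [0,0,0.4]}
    - {"dp": [0.115,0.175,0],"turn": [0,0,0.4]}
    - {"dp": [0.125,0.175,0],"turn": [0,0,0.4]}
    - {"dp": [0.125,0.175,0],"turn": [0,0,0.4]}
  hand: 0.0

```text
time: 9.15
tool_pos: [0.4079, 0.0782, 0.0697]
tool_rot: [1.609, 1.56, 3.097]
contact_force: [-0.4, -0.1, 1.0]
opening: 0.0018
```

```bash
python3 - <<'E'
from cell import robot
from h import *
print(robot.observe()['contact_force'],delta(robot,st(-.3645,.06,.076),down(90+YAW)),delta(robot,st(-.3645+.1765,.06,.076),down(90+YAW)))
E
```

```text
[-0.38521183 -0.05343556  0.96998801] [array([-0.0066, -0.0274, -0.0001]), array([ 0.06, -0.02, -0.61])] [array([-0.0085, -0.2039, -0.0003]), array([ 0.06, -0.02, -0.61])]
```

Request:
move_arm:
  deltas:
    - {"dp": [-0.005,-0.012,0],"turn": [0,0,-0.6]}
    - {"dp": [-0.005,-0.022,0],"turn": [0,0,-0.6]}
    - {"dp": [-0.005,-0.03,0],"turn": [0,0,-0.6]}
    - {"dp": [-0.005,-0.04,0],"turn": [0,0,-0.6]}
    - {"dp": [-0.005,-0.053,0],"turn": [0,0,-0.6]}
    - {"dp": [-0.006,-0.068,0],"turn": [0,0,-0.6]}
    - {"dp": [-0.006,-0.085,0],"turn": [0,0,-0.6]}
    - {"dp": [-0.006,-0.102,0],"turn": [0,0,-0.6]}
    - {"dp": [-0.007,-0.12,0],"turn": [0,0,-0.6]}
    - {"dp": [-0.007,-0.135,0],"turn": [0,0,-0.6]}

```text
time: 10.15
tool_pos: [0.5434, 0.0671, 0.0766]
tool_rot: [-1.675, 1.57, -0.187]
contact_force: [-3.6, 0.7, 2.3]
opening: 0.0006
```

```bash
python3 - <<'E'
from cell import robot
from h import *
print(robot.observe()['contact_force'],delta(robot,st(-.3645+.1765,.06,.076),down(90+YAW)))
p,d=robot.read_camera("side"); cv2.imwrite("pics/s5.png",cv2.resize(p[150:350,170:430,::-1],None,fx=3,fy=3))
E
```

```text
[-3.6178563   0.73641165  2.32370634] [array([ 0.0007, -0.0681, -0.0005]), array([ 0.07, -0.01,  0.07])]
```

View pics/s5.png

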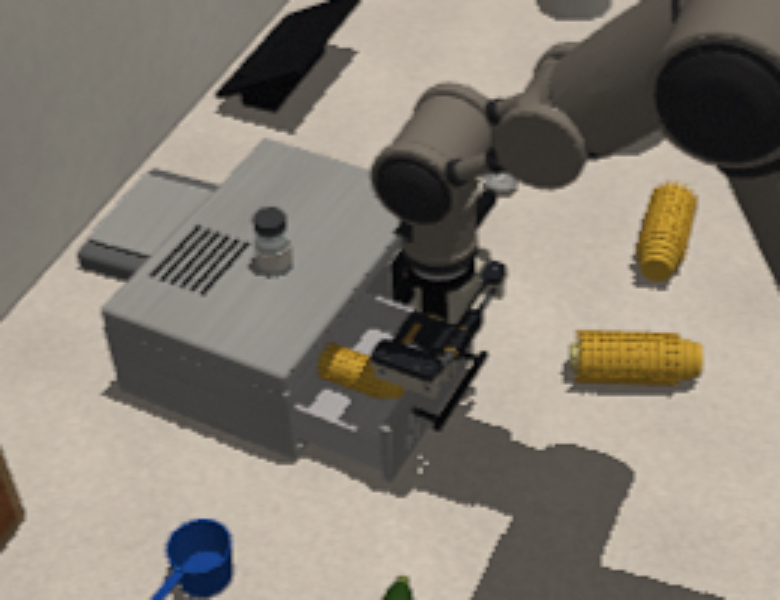

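The drawer is sliding in with the cob riding inside at px (360,370). I'll continue.

Request:
move_arm:
  deltas:
    - {"dp": [0,-0.015,0],"turn": [0,0,0]}
    - {"dp": [0,-0.03,0],"turn": [0,0,0]}
    - {"dp": [0,-0.042,0],"turn": [0,0,0]}
    - {"dp": [0,-0.052,0],"turn": [0,0,0]}
    - {"dp": [0,-0.058,0],"turn": [0,0,0]}
    - {"dp": [0,-0.06,0],"turn": [0,0,0]}

```text
time: 10.8
tool_pos: [0.603, 0.0621, 0.0768]
tool_rot: [-1.644, 1.568, -0.156]
contact_force: [-3.1, -0.1, 0.4]
opening: 0.0005
```

Request:
move_arm:
  deltas:
    - {"dp": [0,-0.002,0],"turn": [0,0,0]}
    - {"dp": [0,-0.004,0],"turn": [0,0,0]}
    - {"dp": [0,-0.004,0],"turn": [0,0,0]}

```text
time: 11.1
tool_pos: [0.6069, 0.0618, 0.0771]
tool_rot: [-1.6, 1.567, -0.112]
contact_force: [-0.8, -0.3, -1.5]
opening: 0.0007
```

Request:
move_arm:
  deltas:
    - {"dp": [0,-0.002,0],"turn": [0,0,0]}
    - {"dp": [0,-0.003,0],"turn": [0,0,0]}
    - {"dp": [0,-0.003,0],"turn": [0,0,0]}

```text
time: 11.4
tool_pos: [0.6102, 0.0616, 0.0772]
tool_rot: [-1.578, 1.567, -0.089]
contact_force: [-1.0, -0.1, -1.5]
opening: 0.0003
```

Request:
move_arm:
  deltas:
    - {"dp": [0,-0.003,0],"turn": [0,0,0]}
    - {"dp": [0,-0.004,0],"turn": [0,0,0]}
    - {"dp": [0,-0.004,0],"turn": [0,0,0]}

```text
time: 11.7
tool_pos: [0.6144, 0.0613, 0.0772]
tool_rot: [-1.575, 1.566, -0.087]
contact_force: [0.2, -0.2, -0.2]
opening: 0.0004
```

```bash
python3 - <<'E'
from cell import robot
from h import *
print(robot.observe()['contact_force'])
p,d=robot.read_camera("side"); cv2.imwrite("pics/s6.png",cv2.resize(p[170:330,190:400,::-1],None,fx=3.5,fy=3.5))
p,d=robot.read_camera("wrist"); cv2.imwrite("pics/w6.png",p[:,:,::-1])
E
```

```text
[ 0.2026239  -0.20607689 -0.18274934]
```

View pics/s6.png

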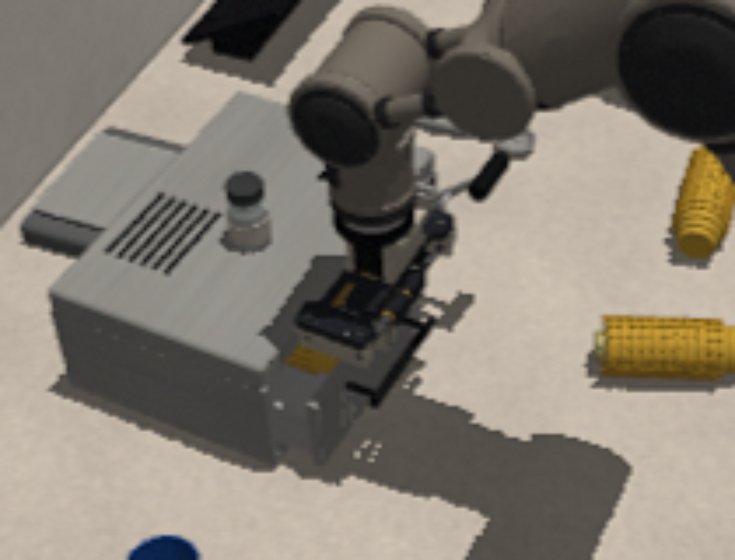

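View pics/w6.png

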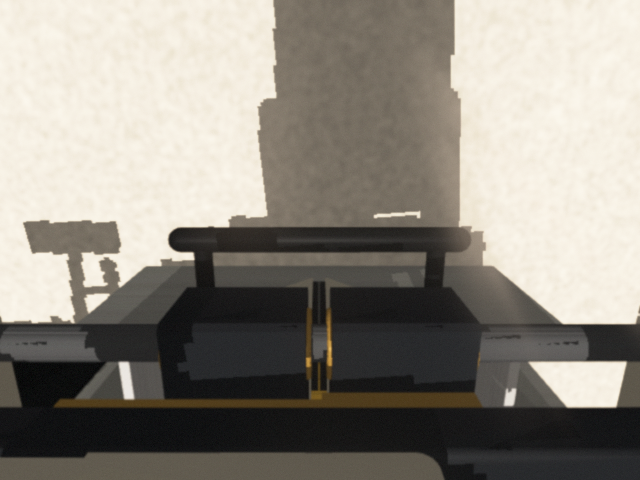

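```bash
python3 - <<'E'
from cell import robot
from h import *
a=np.radians(YAW)
def S(X):
    D=X[...,:2]-SO; return np.stack([D@[np.cos(a),np.sin(a)],D@[-np.sin(a),np.cos(a)],X[...,2]],-1)
i=robot.camera_info("wrist"); p,d=robot.read_camera("wrist")
for n,uv in dict(handle=(320,240),hl=(180,240),panel=(240,272),panelL=(160,275),corner=(500,275),fingtip=(318,290)).items():
    print(n,d[uv[1],uv[0]],S(unproj(i,[uv],[d[uv[1],uv[0]]])).round(4))
print("tcp",S(robot.observe()['tool_pos']))
print("proj tcp",proj(i,robot.observe()['tool_pos']))
i=robot.camera_info("side"); p,d=robot.read_camera("side"); hsv=cv2.cvtColor(p,cv2.COLOR_RGB2HSV)
for n,uv in dict(h1=(312,265),h2=(298,282),panelface=(293,288)).items():
    print(n,S(unproj(i,[uv],[d[uv[1],uv[0]]])).round(4))
print(S(unproj(i,[(298,277),(306,270)],[d[277,298],d[270,306]])).round(4))
E
```

```text
handle 0.1722886 [[-0.2103  0.0608  0.0912]]
hl 0.17093825 [[-0.2107  0.0021  0.0925]]
panel 0.23573355 [[-0.1748  0.0148  0.0353]]
panelL 0.23308393 [[-0.174  -0.0305  0.0383]]
corner 0.23191813 [[-0.1746  0.1637  0.0394]]
fingtip 0.21151738 [[-0.1744  0.06    0.0606]]
tcp [-0.18482496  0.06050947  0.07730365]
proj tcp [[319.1160293  283.55443675]]
h1 [[-0.2128  0.0164  0.0874]]
h2 [[-0.2074  0.1099  0.0895]]
panelface [[-0.1636  0.0752  0.0006]]
[[-0.1744  0.0532  0.0429]
 [-0.2073  0.0511  0.0924]]
```

Both wrist and side depth put the handle at steamer x about -0.21 and the panel face at -0.175, which means the drawer is still about 37 mm open. The fingertips are between the handle and the panel, having slipped past the bar, and pushing on would run the gripper body into the housing. I'll lift out, go back in front of the handle and look before pushing.

Request:
move_arm:
  deltas:
    - {"dp": [0,0.004,0],"turn": [0,0,0]}
    - {"dp": [-0.02,0.004,0],"turn": [0,0,0]}
    - {"dp": [-0.05,0.004,0],"turn": [0,0,0]}
    - {"dp": [-0.07,0.004,0],"turn": [0,0,0]}
    - {"dp": [-0.07,0.03,0],"turn": [0,0,0]}
    - {"dp": [-0.07,0.06,0],"turn": [0,0,0]}
    - {"dp": [-0.07,0.09,0],"turn": [0,0,0]}
    - {"dp": [-0.07,0.1,0],"turn": [0,0,0]}
    - {"dp": [-0.07,0.1,0],"turn": [0,0,0]}

```text
time: 12.8
tool_pos: [0.5135, 0.0697, 0.1474]
tool_rot: [-1.57, 1.566, -0.081]
contact_force: [1.1, 0.4, 0.5]
opening: 0.0006
```

```bash
cat >> h.py <<'E'
def S(X):
    a=np.radians(YAW); D=X[...,:2]-SO; return np.stack([D@[np.cos(a),np.sin(a)],D@[-np.sin(a),np.cos(a)],X[...,2]],-1)
def full(i,d):
    v,u=np.mgrid[:480,:640]; X=unproj(i,np.c_[u.ravel(),v.ravel()],d.ravel()).reshape(480,640,3); return S(X)
E
python3 - <<'E'
from cell import robot
from h import *
print(robot.observe()['contact_force'],S(robot.observe()['tool_pos']))
for n in ("side","wrist"):
    i=robot.camera_info(n); p,d=robot.read_camera(n); cv2.imwrite(f"pics/{n}7.png",p[:,:,::-1] if n=="wrist" else cv2.resize(p[170:330,190:400,::-1],None,fx=3.5,fy=3.5))
    P=full(i,d); ok=d>0; b=(p.max(2)<60)
    m=ok&b&(P[...,2]>.08)&(P[...,2]<.094)&(P[...,1]>0)&(P[...,1]<.12)&(P[...,0]<-.19)&(P[...,0]>-.24)
    print(n,"handle",m.sum(),np.median(P[m],0) if m.sum() else 0)
    m=ok&(abs(P[...,2]-.108)<.004)&(P[...,0]<-.13)&(P[...,0]>-.2); print("panel top",m.sum(),np.median(P[m],0) if m.sum() else 0)
E
```

```text
[1.14611864 0.39050178 0.5152326 ] [-0.28604249  0.06050251  0.14739662]
side handle 48 [-0.20849758  0.08006385  0.0906526 ]
panel top 159 [-0.16888534  0.07637732  0.10873323]
wrist handle 2 [-0.20633322  0.06019423  0.0915052 ]
panel top 7 [-0.18834393 -0.08727346  0.10455452]
```

View pics/wrist7.png

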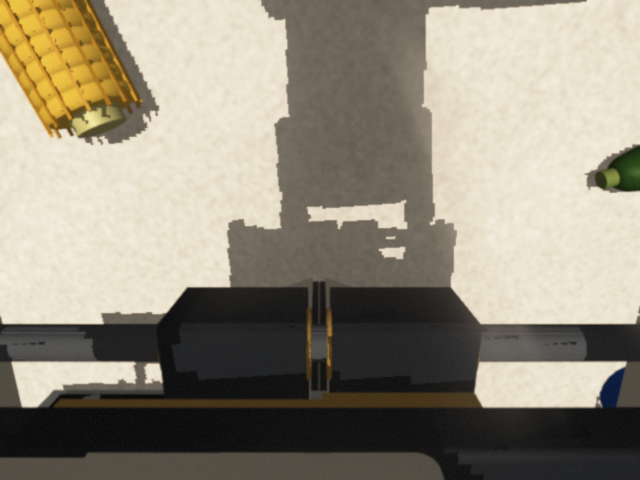

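View pics/side7.png

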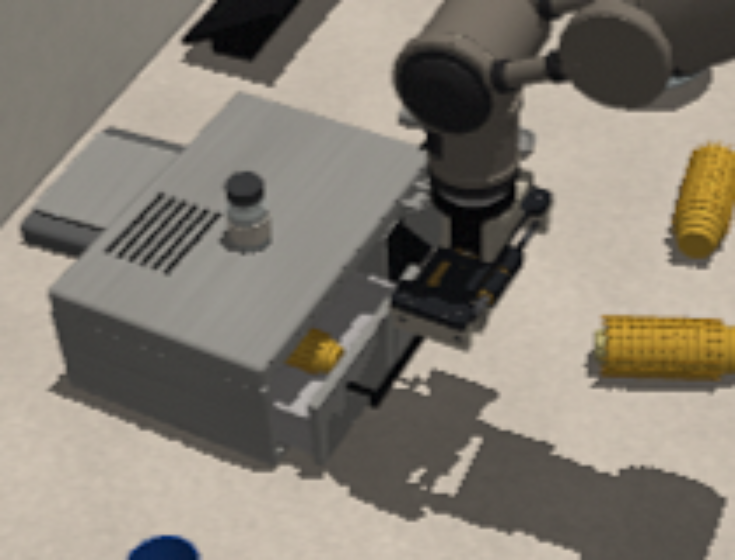

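Request:
move_arm:
  deltas:
    - {"dp": [0.04,0,0],"turn": [0,0,0]}
    - {"dp": [0.075,0,0],"turn": [0,0,0]}
    - {"dp": [0.092,0,0],"turn": [0,0,0]}
    - {"dp": [0.092,0,0],"turn": [0,0,0]}
    - {"dp": [0.092,-0.02,0],"turn": [0,0,0]}
    - {"dp": [0.092,-0.04,0],"turn": [0,0,0]}
    - {"dp": [0.092,-0.05,0],"turn": [0,0,0]}
    - {"dp": [0.092,-0.05,0],"turn": [0,0,0]}

```text
time: 13.7
tool_pos: [0.5661, 0.0651, 0.0556]
tool_rot: [-1.567, 1.565, -0.079]
contact_force: [0.4, -0.3, -0.1]
opening: 0.0004
```

```bash
python3 - <<'E'
from cell import robot
from h import *
print(robot.observe()['contact_force'],S(robot.observe()['tool_pos']))
for n in ("side","wrist"):
    i=robot.camera_info(n); p,d=robot.read_camera(n); cv2.imwrite(f"pics/{n}8.png",p[:,:,::-1] if n=="wrist" else cv2.resize(p[220:330,240:360,::-1],None,fx=5,fy=5))
E
```

```text
[ 0.42330748 -0.26547226 -0.14894362] [-0.23324455  0.06026871  0.05561307]
```

View pics/wrist8.png

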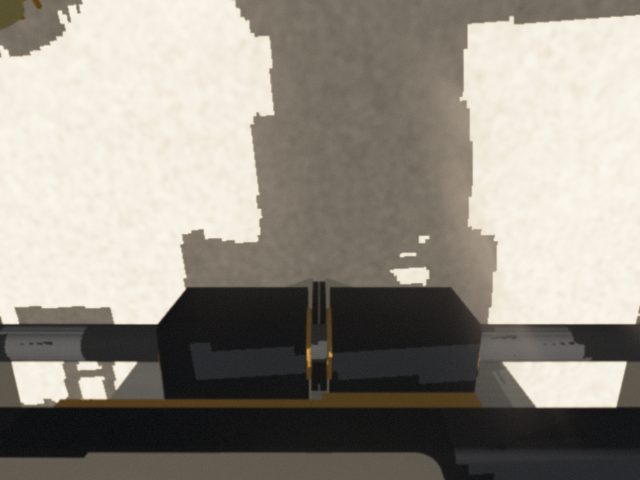

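View pics/side8.png

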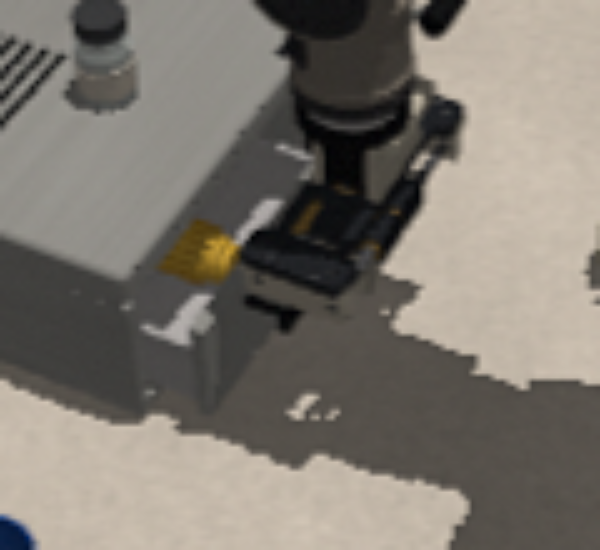

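Now the wrist view shows no handle on the robot's side of the fingers, so the fingers are in front of it. I'll push slowly.

Request:
move_arm:
  deltas:
    - {"dp": [0,-0.005,0],"turn": [0,0,0]}
    - {"dp": [0,-0.01,0],"turn": [0,0,0]}
    - {"dp": [0,-0.015,0],"turn": [0,0,0]}
    - {"dp": [0,-0.02,0],"turn": [0,0,0]}
    - {"dp": [0,-0.023,0],"turn": [0,0,0]}

```text
time: 14.3
tool_pos: [0.5874, 0.0635, 0.055]
tool_rot: [-1.572, 1.567, -0.083]
contact_force: [-1.7, 0.8, 1.5]
opening: 0.0008
```

Request:
move_arm:
  deltas:
    - {"dp": [0,-0.005,0],"turn": [0,0,0]}
    - {"dp": [0,-0.01,0],"turn": [0,0,0]}
    - {"dp": [0,-0.014,0],"turn": [0,0,0]}

```text
time: 14.6
tool_pos: [0.6014, 0.0624, 0.0549]
tool_rot: [-1.568, 1.567, -0.08]
contact_force: [-2.6, 0.2, 0.8]
opening: 0.0006
```

```bash
python3 - <<'E'
from cell import robot
from h import *
print(robot.observe()['contact_force'],S(robot.observe()['tool_pos']))
for n in ("side","wrist"):
    i=robot.camera_info(n); p,d=robot.read_camera(n); cv2.imwrite(f"pics/{n}9.png",p[:,:,::-1] if n=="wrist" else cv2.resize(p[220:330,240:360,::-1],None,fx=5,fy=5))
E
```

```text
[-2.57307604  0.24184329  0.77959383] [-0.19784246  0.0605111   0.05492691]
```

View pics/wrist9.png

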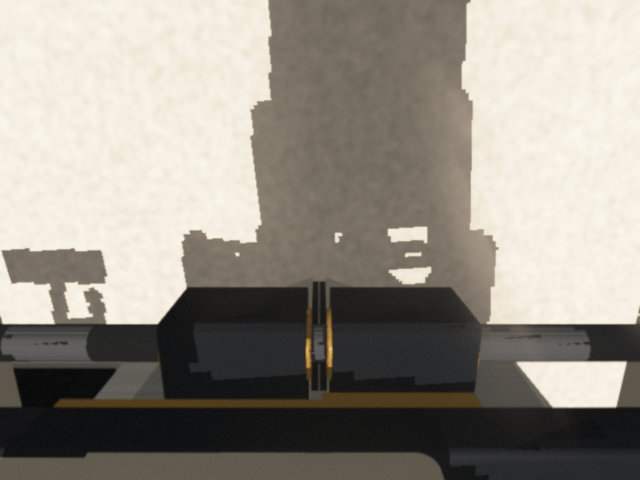

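View pics/side9.png

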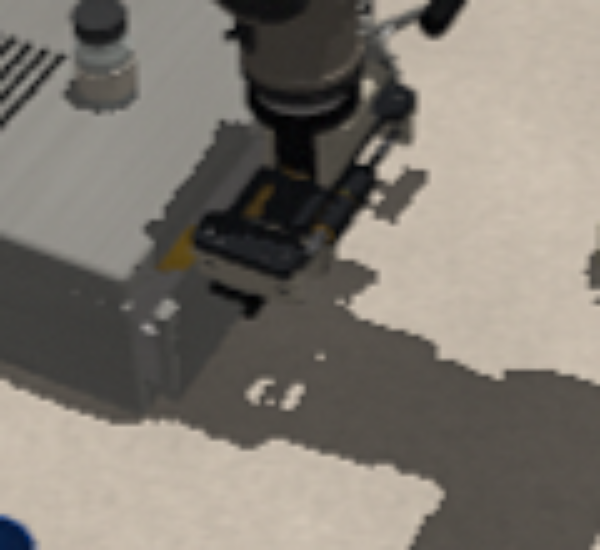

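Request:
move_arm:
  deltas:
    - {"dp": [0,-0.004,0],"turn": [0,0,0]}
    - {"dp": [0,-0.007,0],"turn": [0,0,0]}
    - {"dp": [0,-0.009,0],"turn": [0,0,0]}

```text
time: 15.0
tool_pos: [0.6101, 0.0615, 0.055]
tool_rot: [-1.62, 1.568, -0.132]
contact_force: [-2.1, 0.7, -0.0]
opening: 0.0006
```

Request:
move_arm:
  deltas:
    - {"dp": [0,-0.002,0],"turn": [0,0,0]}
    - {"dp": [0,-0.003,0],"turn": [0,0,0]}
    - {"dp": [0,-0.003,0],"turn": [0,0,0]}

```text
time: 15.3
tool_pos: [0.6106, 0.0615, 0.0549]
tool_rot: [1.819, 1.569, -2.976]
contact_force: [-10.1, 0.4, 5.6]
opening: 0.0004
```

Request:
move_arm:
  deltas:
    - {"dp": [0,-0.002,0],"turn": [0,0,0]}
    - {"dp": [0,-0.003,0],"turn": [0,0,0]}
    - {"dp": [0,-0.003,0],"turn": [0,0,0]}

```text
time: 15.6
tool_pos: [0.6106, 0.0615, 0.0549]
tool_rot: [1.677, 1.562, -3.118]
contact_force: [-19.2, 0.4, 12.3]
opening: 0.0007
```

The force rose to 19 N with no further motion at the predicted shut position, x -0.188. I'll back off, rise and check.

Request:
move_arm:
  deltas:
    - {"dp": [0,0.008,0],"turn": [0,0,0]}
    - {"dp": [0,0.03,0],"turn": [0,0,0]}
    - {"dp": [0,0.07,0],"turn": [0,0,0]}
    - {"dp": [-0.04,0.08,0],"turn": [0,0,0]}
    - {"dp": [-0.08,0.08,0],"turn": [0,0,0]}
    - {"dp": [-0.12,0.08,0],"turn": [0,0,0]}
    - {"dp": [-0.16,0.08,0],"turn": [0,0,0]}
    - {"dp": [-0.2,0.08,0],"turn": [0,0,0]}
    - {"dp": [-0.2,0.08,0],"turn": [0,0,0]}

```text
time: 16.5
tool_pos: [0.5388, 0.0677, 0.2612]
tool_rot: [-1.528, 1.554, -0.04]
contact_force: [0.8, -0.4, 0.1]
opening: 0.0008
```

```bash
python3 - <<'E'
from cell import robot
from h import *
print(robot.observe()['contact_force'],S(robot.observe()['tool_pos']))
n="side"; i=robot.camera_info(n); p,d=robot.read_camera(n); cv2.imwrite(f"pics/side10.png",cv2.resize(p[170:330,190:400,::-1],None,fx=3.5,fy=3.5))
P=full(i,d); ok=d>0
m=ok&(abs(P[...,2]-.108)<.004)&(P[...,0]<-.12)&(P[...,0]>-.2)&(P[...,1]>-.04)&(P[...,1]<.16); print("panel top",m.sum(),np.median(P[m],0) if m.sum() else 0)
b=p.max(2)<60; m=ok&b&(P[...,2]>.08)&(P[...,2]<.094)&(P[...,1]>0)&(P[...,1]<.12)&(P[...,0]<-.15)&(P[...,0]>-.24); print("handle",m.sum(),np.median(P[m],0))
m=ok&b&(P[...,2]>.19)&(P[...,2]<.22)&(P[...,1]>-.16)&(P[...,1]<-.07)&(P[...,0]<-.18)&(P[...,0]>-.26); print("bar",m.sum(),np.median(P[m],0))
print(delta(robot,st(-.222,-.115,.235),down(90+YAW)))
E
```

```text
[ 0.75212933 -0.40024992  0.14812347] [-0.26063679  0.06060569  0.26122641]
panel top 138 [-0.13221753  0.07126619  0.10835695]
handle 72 [-0.16990451  0.06766623  0.09068054]
bar 28 [-0.22699358 -0.10504379  0.20366735]
[array([ 0.0234, -0.0395, -0.1755]), array([0.07, 0.02, 0.67])]
```

View pics/side10.png

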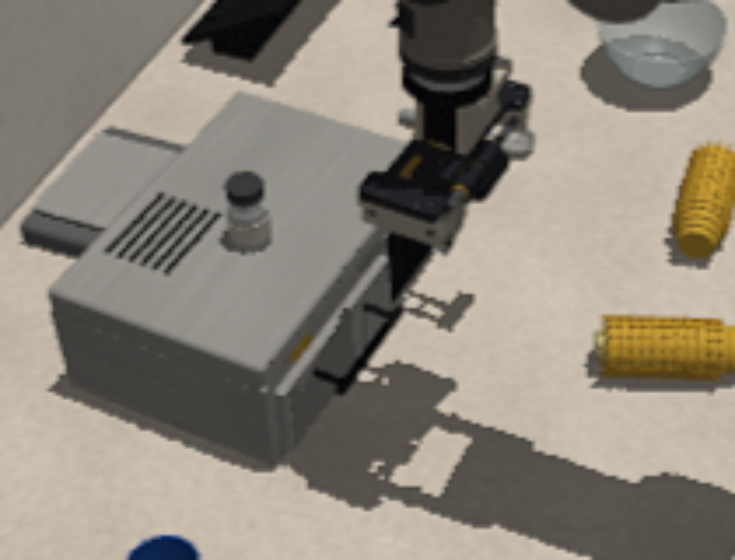

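The drawer is shut: panel centre measures -0.132 (expected -0.131) and handle -0.170 (expected -0.172). Next I'll go above the lever bar.

Request:
move_arm:
  deltas:
    - {"dp": [0,-0.01,-0.045],"turn": [0,0,0.6]}
    - {"dp": [0,-0.02,-0.09],"turn": [0,0,0.6]}
    - {"dp": [0,-0.03,-0.135],"turn": [0,0,0.6]}
    - {"dp": [0,-0.039,-0.175],"turn": [0,0,0.6]}
    - {"dp": [0.012,-0.039,-0.175],"turn": [0,0,0.6]}
    - {"dp": [0.024,-0.039,-0.175],"turn": [0,0,0.6]}
    - {"dp": [0.024,-0.039,-0.175],"turn": [0,0,0.6]}
    - {"dp": [0.024,-0.039,-0.175],"turn": [0,0,0.6]}

```text
time: 17.35
tool_pos: [0.5598, -0.1085, 0.2304]
tool_rot: [1.517, 1.563, 3.007]
contact_force: [0.3, -0.3, 0.1]
opening: 0.0007
```

```bash
python3 - <<'E'
from cell import robot
from h import *
print(robot.observe()['contact_force'],S(robot.observe()['tool_pos']))
i=robot.camera_info("wrist"); p,d=robot.read_camera("wrist"); cv2.imwrite(f"pics/w11.png",p[:,:,::-1])
P=full(i,d); b=p.max(2)<60; m=(d>0)&b&(P[...,2]>.185)&(P[...,2]<.215)&(P[...,1]>-.16)&(P[...,1]<-.07); print("bar",m.sum(),np.median(P[m],0) if m.sum() else 0,P[m].min(0),P[m].max(0))
for th in (0,.15,.3,.45,.6,.75,.9): 
    x=-.135-.11*np.cos(.7-th); z=.125+.11*np.sin(.7-th)+.011
    print(th,round(x,4),round(z,4),delta(robot,st(x,-.115,z))[0])
E
```

```text
[ 0.34640791 -0.28677516  0.06516977] [-0.22500382 -0.11321055  0.23040008]
bar 3491 [-0.22447731 -0.11426806  0.20599272] [-0.23088385 -0.14414404  0.18526219] [-0.1979882  -0.08473727  0.20943591]
0 -0.2191 0.2069 [ 0.0241 -0.0057 -0.0017]
0.15 -0.2288 0.1935 [ 0.0376  0.0039 -0.0017]
0.3 -0.2363 0.1788 [ 0.0523  0.0113 -0.0017]
0.45 -0.2416 0.1632 [ 0.0679  0.0165 -0.0016]
0.6 -0.2445 0.147 [ 0.0842  0.0192 -0.0016]
0.75 -0.2449 0.1305 [ 0.1007  0.0195 -0.0016]
0.9 -0.2428 0.1141 [ 0.117   0.0174 -0.0016]
```

View pics/w11.png

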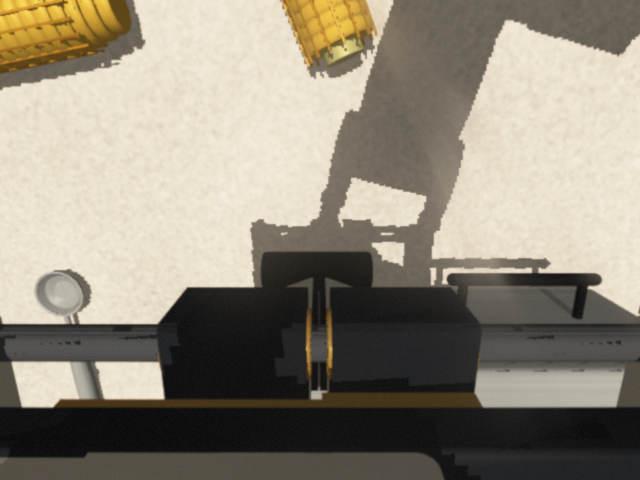

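Bar at px (317,268) is centred under the shut fingers, and its measured y of -0.114 agrees. I'll press along its arc.

Request:
move_arm:
  deltas:
    - {"dp": [0.012,-0.004,-0.002],"turn": [0,0,0]}
    - {"dp": [0.02,-0.005,-0.002],"turn": [0,0,0]}
    - {"dp": [0.026,-0.004,-0.002],"turn": [0,0,0]}
    - {"dp": [0.032,-0.001,-0.002],"turn": [0,0,0]}
    - {"dp": [0.038,0.004,-0.002],"turn": [0,0,0]}
    - {"dp": [0.045,0.008,-0.002],"turn": [0,0,0]}
    - {"dp": [0.052,0.011,-0.002],"turn": [0,0,0]}
    - {"dp": [0.06,0.014,-0.002],"turn": [0,0,0]}
    - {"dp": [0.068,0.0165,-0.002],"turn": [0,0,0]}

```text
time: 18.3
tool_pos: [0.5378, -0.11, 0.1637]
tool_rot: [1.583, 1.554, 3.072]
contact_force: [-24.1, 1.4, 17.0]
opening: -0.0001
```

```bash
python3 - <<'E'
from cell import robot
from h import *
print(robot.observe()['contact_force'],S(robot.observe()['tool_pos']))
i=robot.camera_info("wrist"); p,d=robot.read_camera("wrist"); cv2.imwrite(f"pics/w12.png",p[:,:,::-1])
n="side"; p,d=robot.read_camera(n); cv2.imwrite(f"pics/side12.png",cv2.resize(p[170:330,250:420,::-1],None,fx=3.5,fy=3.5))
for th in (.45,.6,.75,.9): 
    x=-.135-.11*np.cos(.7-th); z=.125+.11*np.sin(.7-th)+.011
    print(th,round(x,4),round(z,4),delta(robot,st(x,-.115,z),down(90+YAW)))
E
```

```text
[-24.08367313   1.44877884  16.96525658] [-0.2468581  -0.11656351  0.16368672]
0.45 -0.2416 0.1632 [array([-0.0013, -0.0065,  0.0015]), array([ 0.08,  0.02, -1.17])]
0.6 -0.2445 0.147 [array([ 0.015 , -0.004 ,  0.0015]), array([ 0.08,  0.02, -1.17])]
0.75 -0.2449 0.1305 [array([ 0.0315, -0.0039,  0.0015]), array([ 0.08,  0.02, -1.17])]
0.9 -0.2428 0.1141 [array([ 0.0478, -0.0063,  0.0015]), array([ 0.08,  0.02, -1.17])]
```

View pics/w12.png

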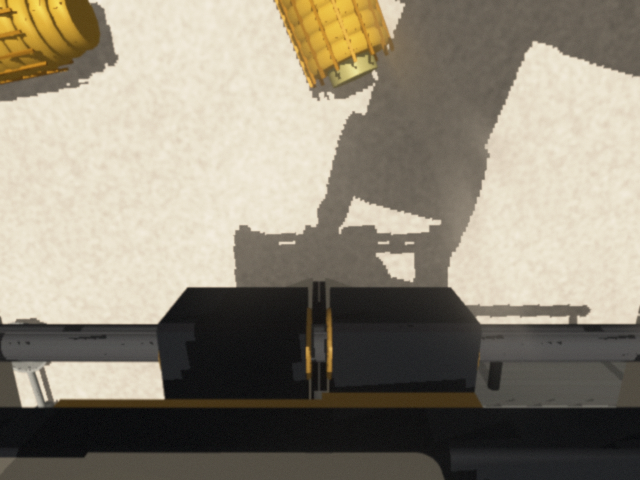

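View pics/side12.png

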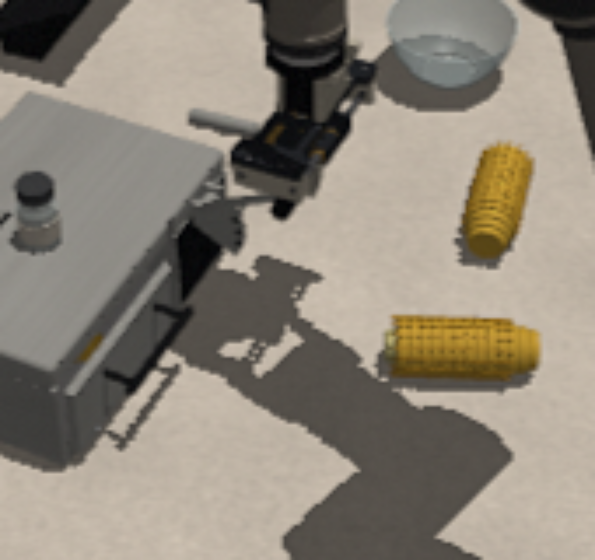

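```bash
python3 - <<'E'
from cell import robot
from h import *
s=robot.observe(); print(s['contact_force'],s['torque'],S(s['tool_pos']))
for n,(r0,r1,c0,c1) in dict(side=(205,265,300,380),scene=(190,310,220,340)).items():
    i=robot.camera_info(n); p,d=robot.read_camera(n); f=600//max(r1-r0,c1-c0); cv2.imwrite(f"pics/{n}13.png",cv2.resize(p[r0:r1,c0:c1,::-1],None,fx=f,fy=f,interpolation=cv2.INTER_CUBIC))
    print(n,"tcp",proj(i,s['tool_pos']))
    P=full(i,d); b=p.max(2)<60; m=(d>0)&b&(P[...,2]>.10)&(P[...,2]<.19)&(P[...,1]>-.16)&(P[...,1]<-.07)&(P[...,0]<-.2); print("blk",m.sum(),np.median(P[m],0) if m.sum() else 0)
    for y0 in (-.15,-.135,-.1): 
        mm=m&(P[...,1]>y0)&(P[...,1]<y0+.015); print(y0,mm.sum(),P[mm].min(0).round(3) if mm.sum() else 0,P[mm].max(0).round(3) if mm.sum() else 0)
E
```

```text
[-20.02100635   0.38717496  12.83172105] [0.19756778 3.31284707 0.01624389] [-0.24810651 -0.11648396  0.16207505]
side tcp [[337.25468673 229.42252777]]
blk 30 [-0.23412654 -0.0881437   0.1820618 ]
-0.15 0 0 0
-0.135 0 0 0
-0.1 20 [-0.242 -0.097  0.169] [-0.225 -0.085  0.188]
scene tcp [[284.99033575 249.72301257]]
blk 595 [-0.73648202 -0.10315526  0.16181554]
-0.15 34 [-0.238 -0.145  0.166] [-0.221 -0.135  0.19 ]
-0.135 42 [-0.773 -0.134  0.152] [-0.206 -0.12   0.19 ]
-0.1 161 [-0.756 -0.1    0.1  ] [-0.22  -0.085  0.19 ]
```

View pics/side13.png

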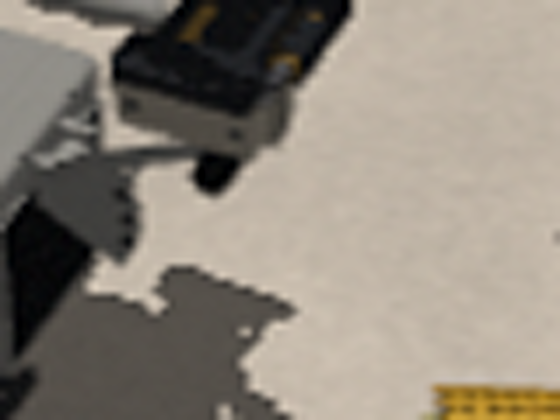

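View pics/scene13.png

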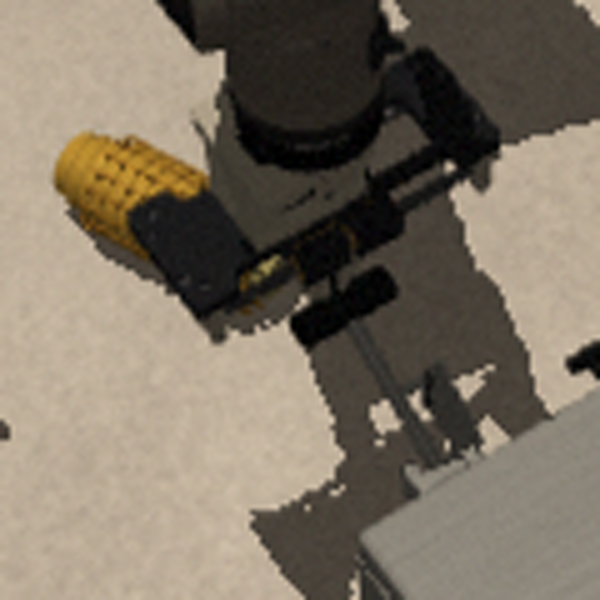

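The scene view shows the lever bar at crop px (345,305), behind the finger. The fingertips slid off the bar's front and now push it sideways with about 24 N, with the lever only about 0.2 rad down. Pressing with the narrow tip isn't stable. I'll back off, turn the hand 90° and grip the bar lightly at its -y half, clear of the lever arm and the plate, then guide it down its arc.

Request:
move_arm:
  deltas:
    - {"dp": [0,0.012,0],"turn": [0,0,0]}
    - {"dp": [0,0.03,0],"turn": [0,0,0]}
    - {"dp": [0,0.045,0],"turn": [0,0,0]}
    - {"dp": [-0.03,0.045,0],"turn": [0,0,0]}
    - {"dp": [-0.07,0.045,0],"turn": [0,0,0]}
    - {"dp": [-0.1,0.045,0],"turn": [0,0,0]}
    - {"dp": [-0.11,0.045,0],"turn": [0,0,0]}
    - {"dp": [-0.11,0.045,0],"turn": [0,0,0]}

```text
time: 19.3
tool_pos: [0.4992, -0.107, 0.2743]
tool_rot: [1.763, 1.566, -3.033]
contact_force: [-0.2, 0.7, -0.3]
opening: 0.0004
```

```bash
python3 - <<'E'
from cell import robot
from h import *
s=robot.observe(); print(s['contact_force'],s['qpos'].round(2),S(s['tool_pos']))
print(delta(robot,st(-.2195,-.134,.26),down(YAW)))
n="scene"; i=robot.camera_info(n); p,d=robot.read_camera(n); P=full(i,d); b=p.max(2)<60
m=(d>0)&b&(P[...,2]>.185)&(P[...,2]<.215)&(P[...,1]>-.16)&(P[...,1]<-.07)&(P[...,0]<-.19)&(P[...,0]>-.26); print("bar",m.sum(),np.median(P[m],0),P[m].min(0),P[m].max(0))
E
```

```text
[-0.1538032   0.68243426 -0.26582173] [-0.36  0.27  1.43 -0.    1.44 -1.85] [-0.28547794 -0.11679728  0.27429243]
[array([ 0.014 , -0.066 , -0.0173]), array([90.06, -0.23, -0.16])]
bar 194 [-0.21430561 -0.11632836  0.20303436] [-0.23151075 -0.14633005  0.18501298] [-0.19489327 -0.08590219  0.21410287]
```

Request:
move_arm:
  deltas:
    - {"dp": [0,-0.006,-0.002],"turn": [8.5,0,0]}
    - {"dp": [0,-0.013,-0.003],"turn": [17,0,0]}
    - {"dp": [0,-0.02,-0.005],"turn": [25.5,0,0]}
    - {"dp": [0,-0.027,-0.007],"turn": [34,0,0]}
    - {"dp": [0,-0.035,-0.009],"turn": [42.5,0,0]}
    - {"dp": [0,-0.042,-0.011],"turn": [51,0,0]}
    - {"dp": [0,-0.05,-0.013],"turn": [59.5,0,0]}
    - {"dp": [0,-0.056,-0.015],"turn": [68,0,0]}
    - {"dp": [0,-0.062,-0.017],"turn": [76.5,0,0]}
    - {"dp": [0,-0.066,-0.017],"turn": [85,0,0]}
  hand: 0.05

```text
time: 20.35
tool_pos: [0.5627, -0.1292, 0.2701]
tool_rot: [2.97, 1.56, 2.968]
contact_force: [-0.4, -0.7, 0.0]
opening: 0.0501
```

Request:
move_arm:
  deltas:
    - {"dp": [0,0,0],"turn": [5,0,0]}
    - {"dp": [0,0,0],"turn": [5,0,0]}
    - {"dp": [0,0,0],"turn": [5,0,0]}
    - {"dp": [0,0,0],"turn": [5,0,0]}

```text
time: 20.75
tool_pos: [0.563, -0.1291, 0.2721]
tool_rot: [3.106, 1.562, 3.025]
contact_force: [0.6, 0.1, -0.5]
opening: 0.0495
```

```bash
python3 - <<'E'
from cell import robot
from h import *
s=robot.observe(); print(s['contact_force'],S(s['tool_pos']),s['opening'])
i=robot.camera_info("wrist"); p,d=robot.read_camera("wrist"); cv2.imwrite(f"pics/w14.png",p[:,:,::-1])
P=full(i,d); b=p.max(2)<60; m=(d>0)&b&(P[...,2]>.185)&(P[...,2]<.215)&(P[...,1]>-.16)&(P[...,1]<-.07)&(P[...,0]<-.18)&(P[...,0]>-.26); print("bar",m.sum(),np.median(P[m],0),P[m].min(0),P[m].max(0))
print(delta(robot,st(-.2195,-.134,.187),down(YAW)))
E
```

```text
[ 0.59328978  0.14163593 -0.46469633] [-0.22014223 -0.13350303  0.27208945] 0.049484663384232457
bar 436 [-0.21446444 -0.09066676  0.20551832] [-0.2290654  -0.10636392  0.19749813] [-0.2094304  -0.08444389  0.20925135]
[array([ 0.0854, -0.0005,  0.0012]), array([ 0.15, -0.45, -0.01])]
```

View pics/w14.png

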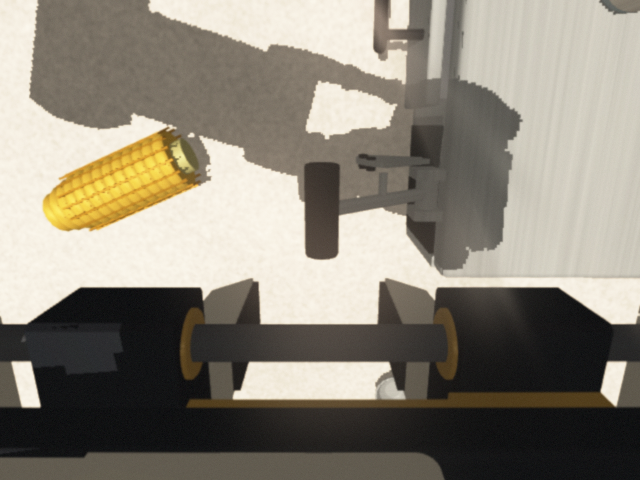

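```bash
python3 - <<'E'
from cell import robot
from h import *
i=robot.camera_info("wrist"); p,d=robot.read_camera("wrist")
for uv in [(320,165),(320,210),(320,254),(307,230),(335,230),(375,200),(420,195),(390,160)]:
    print(uv,p[uv[1],uv[0]],S(unproj(i,[uv],[d[uv[1],uv[0]]])).round(4))
print(proj(i,[st(-.2195,-.134,.207)]),proj(i,[st(-.2195,-.134,.187)]))
E
```

```text
(320, 165) [59 54 47] [[-0.2203 -0.085   0.2066]]
(320, 210) [69 61 56] [[-0.2203 -0.1119  0.2085]]
(320, 254) [86 73 64] [[-0.2202 -0.1402  0.2084]]
(307, 230) [81 69 58] [[-0.2285 -0.1262  0.2024]]
(335, 230) [75 64 56] [[-0.2108 -0.126   0.2029]]
(375, 200) [103  99  90] [[-0.1819 -0.1127  0.1697]]
(420, 195) [94 89 82] [[-0.1434 -0.1141  0.1398]]
(390, 160) [89 85 79] [[-0.1699 -0.0865  0.1524]]
[[321.10031419 244.00165468]] [[321.17357949 235.5783815 ]]
```

Bar: x -0.220, y -0.142 to -0.084, top 0.208; lever arm at y -0.113. Hand is centred over its -y half. Descending to straddle it.

Request:
move_arm:
  deltas:
    - {"dp": [0.025,0,0],"turn": [0,-0.4,0]}
    - {"dp": [0.05,0,0],"turn": [0,-0.4,0]}
    - {"dp": [0.07,0,0],"turn": [0,-0.4,0]}
    - {"dp": [0.085,0,0],"turn": [0,-0.4,0]}
    - {"dp": [0.092,0,0],"turn": [0,-0.4,0]}
    - {"dp": [0.092,0,0],"turn": [0,-0.4,0]}

```text
time: 21.45
tool_pos: [0.5622, -0.129, 0.1802]
tool_rot: [2.911, 1.569, 2.829]
contact_force: [-0.7, -0.3, 0.1]
opening: 0.0501
```

Request:
move_arm:
  deltas:
    - {"dp": [0,0,0],"turn": [0,0,0]}
    - {"dp": [0,0,0],"turn": [0,0,0]}
    - {"dp": [0,0,0],"turn": [0,0,0]}
    - {"dp": [0,0,0],"turn": [0,0,0]}
    - {"dp": [0,0,0],"turn": [0,0,0]}
  hand: 0.0
  squeeze: 12

```text
time: 21.95
tool_pos: [0.5635, -0.1293, 0.1815]
tool_rot: [-0.172, 1.568, -0.255]
contact_force: [1.4, 0.4, 2.4]
opening: 0.0152
```

```bash
python3 - <<'E'
from cell import robot
from h import *
s=robot.observe(); print(s['contact_force'],S(s['tool_pos']),s['opening'])
p0=S(s['tool_pos']); g0=p0
for th in (0,.1,.2,.3,.4,.5,.6,.7,.8,.9,.95): 
    x=-.135-.11*np.cos(.7-th); z=.125+.11*np.sin(.7-th)
    x0=-.135-.11*np.cos(.7); z0=.125+.11*np.sin(.7)
    print(th,delta(robot,st(g0[0]+x-x0,g0[1],g0[2]+z-z0),down(YAW)))
E
```

```text
[1.35777887 0.43734016 2.38874228] [-0.21961323 -0.1336358   0.18151207] 0.015165049945385261
0 [array([ 0., -0., -0.]), array([0.07, 0.14, 0.02])]
0.1 [array([ 0.0087,  0.    , -0.0067]), array([0.07, 0.14, 0.02])]
0.2 [array([ 0.0181,  0.    , -0.0124]), array([0.07, 0.14, 0.02])]
0.3 [array([ 0.028 ,  0.    , -0.0173]), array([0.07, 0.14, 0.02])]
0.4 [array([ 0.0383,  0.    , -0.021 ]), array([0.07, 0.14, 0.02])]
0.5 [array([ 0.049 ,  0.    , -0.0238]), array([0.07, 0.14, 0.02])]
0.6 [array([ 0.0598,  0.0001, -0.0255]), array([0.07, 0.14, 0.02])]
0.7 [array([ 0.0708,  0.0001, -0.026 ]), array([0.07, 0.14, 0.02])]
0.8 [array([ 0.0818,  0.0001, -0.0255]), array([0.07, 0.14, 0.02])]
0.9 [array([ 0.0927,  0.0001, -0.0239]), array([0.07, 0.14, 0.02])]
0.95 [array([ 0.098 ,  0.0001, -0.0227]), array([0.07, 0.14, 0.02])]
```

```bash
python3 - <<'E'
from cell import robot
from h import *
s=robot.observe(); print(s['contact_force'],s['opening'])
i=robot.camera_info("wrist"); p,d=robot.read_camera("wrist"); cv2.imwrite(f"pics/w15.png",p[:,:,::-1])
for uv in [(320,200),(320,170),(320,240),(320,280)]: print(uv,S(unproj(i,[uv],[d[uv[1],uv[0]]])).round(4))
n="side"; p,d=robot.read_camera(n); cv2.imwrite(f"pics/side15.png",cv2.resize(p[190:270,280:380,::-1],None,fx=6,fy=6,interpolation=cv2.INTER_CUBIC))
E
```

```text
[1.35777887 0.43734016 2.38874228] 0.015165049945385261
(320, 200) [[-0.2196 -0.0896  0.207 ]]
(320, 170) [[-0.2186 -0.1005  0.0026]]
(320, 240) [[-0.2196 -0.1055  0.2072]]
(320, 280) [[-0.2196 -0.1222  0.2075]]
```

View pics/w15.png

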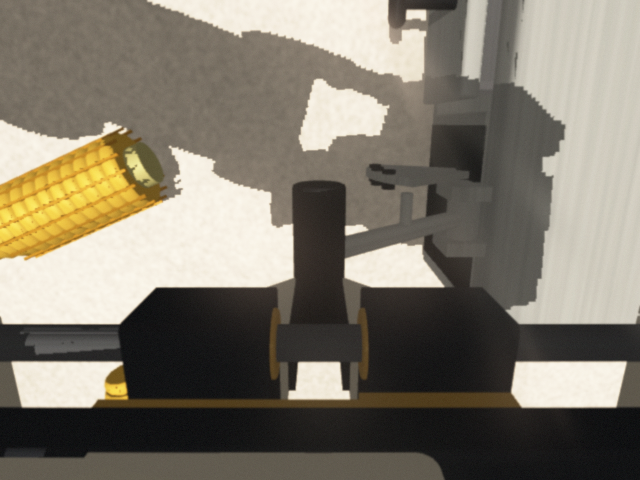

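View pics/side15.png

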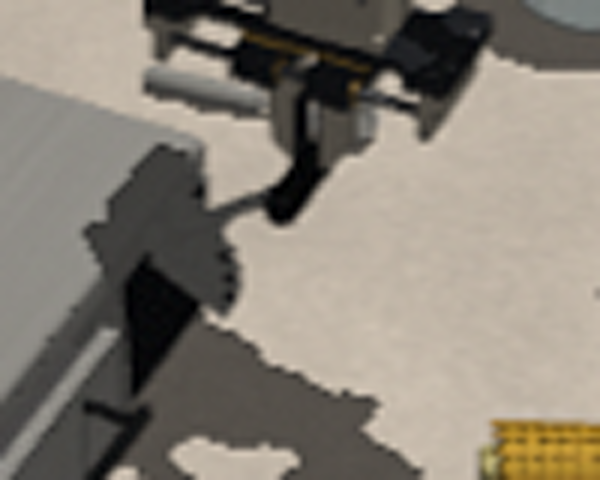

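```bash
python3 - <<'E'
from cell import robot
from h import *
i=robot.camera_info("wrist"); s=robot.observe(); p,d=robot.read_camera("wrist"); P=full(i,d)
print(S(s['tool_pos']), proj(i,s['tool_pos']))
for v in range(278,300,4): print(v,[(u,P[v,u].round(3).tolist()) for u in (278,284,288,290,350,354,358)])
E
```

```text
[-0.21998604 -0.13365492  0.18169265] [[319.59986401 282.29806532]]
278 [(278, [-0.259, -0.202, 0.001]), (284, [-0.253, -0.203, -0.0]), (288, [-0.249, -0.202, -0.0]), (290, [-0.247, -0.202, 0.0]), (350, [-0.191, -0.202, 0.0]), (354, [-0.187, -0.202, 0.0]), (358, [-0.183, -0.202, 0.001])]
282 [(278, [-0.259, -0.206, 0.0]), (284, [-0.234, -0.123, 0.208]), (288, [-0.233, -0.123, 0.208]), (290, [-0.232, -0.123, 0.209]), (350, [-0.208, -0.123, 0.208]), (354, [-0.206, -0.123, 0.208]), (358, [-0.183, -0.206, 0.001])]
286 [(278, [-0.236, -0.123, 0.212]), (284, [-0.234, -0.123, 0.211]), (288, [-0.233, -0.123, 0.211]), (290, [-0.232, -0.123, 0.212]), (350, [-0.208, -0.123, 0.213]), (354, [-0.207, -0.123, 0.212]), (358, [-0.205, -0.123, 0.212])]
290 [(278, [-0.23, -0.098, 0.275]), (284, [-0.234, -0.123, 0.216]), (288, [-0.232, -0.123, 0.216]), (290, [-0.231, -0.123, 0.216]), (350, [-0.208, -0.123, 0.216]), (354, [-0.207, -0.123, 0.216]), (358, [-0.212, -0.097, 0.277])]
294 [(278, [-0.23, -0.098, 0.278]), (284, [-0.233, -0.123, 0.22]), (288, [-0.232, -0.123, 0.22]), (290, [-0.231, -0.123, 0.22]), (350, [-0.209, -0.123, 0.219]), (354, [-0.207, -0.123, 0.22]), (358, [-0.212, -0.098, 0.277])]
298 [(278, [-0.229, -0.098, 0.279]), (284, [-0.233, -0.123, 0.223]), (288, [-0.232, -0.124, 0.222]), (290, [-0.231, -0.123, 0.224]), (350, [-0.209, -0.122, 0.225]), (354, [-0.208, -0.123, 0.224]), (358, [-0.212, -0.099, 0.277])]
```

The depth image shows the finger ends at z about 0.206 while the reported TCP is at 0.182, so the real tips sit about 25 mm above the TCP. That explains both slips (over the handle, and off the front of the bar) and the 15 mm chord here. I'll reopen, go 17 mm deeper and grip across the bar's full diameter.

Request:
move_arm:
  deltas:
    - {"dp": [0,0,0],"turn": [0,0,0]}
    - {"dp": [0,0,0],"turn": [0,0,0]}
    - {"dp": [0,0,0],"turn": [0,0,0]}
    - {"dp": [0.006,0,0],"turn": [0,0,0]}
    - {"dp": [0.012,0,0],"turn": [0,0,0]}
    - {"dp": [0.017,0,0],"turn": [0,0,0]}
    - {"dp": [0.017,0,0],"turn": [0,0,0]}
  hand: 0.045

```text
time: 22.8
tool_pos: [0.562, -0.1289, 0.1626]
tool_rot: [2.893, 1.568, 2.81]
contact_force: [0.5, 1.0, 0.4]
opening: 0.0445
```

Request:
move_arm:
  deltas:
    - {"dp": [0,0,0],"turn": [0,0,0]}
    - {"dp": [0,0,0],"turn": [0,0,0]}
    - {"dp": [0,0,0],"turn": [0,0,0]}
    - {"dp": [0,0,0],"turn": [0,0,0]}
    - {"dp": [0,0,0],"turn": [0,0,0]}
  hand: 0.0
  squeeze: 15

```text
time: 23.3
tool_pos: [0.564, -0.1293, 0.1642]
tool_rot: [-0.096, 1.568, -0.178]
contact_force: [5.2, 0.0, -2.9]
opening: 0.0215
```

```bash
python3 - <<'E'
from cell import robot
from h import *
s=robot.observe(); print(s['contact_force'],S(s['tool_pos']),s['opening'])
i=robot.camera_info("wrist"); p,d=robot.read_camera("wrist"); cv2.imwrite(f"pics/w16.png",p[:,:,::-1]); P=full(i,d)
for v in range(230,300,10): print(v,[P[v,u].round(3).tolist() for u in (278,284,320,358)])
E
```

```text
[ 5.20481021  0.04089604 -2.86292864] [-0.21908378 -0.13358523  0.16419725] 0.021533393135901878
230 [[-0.254, -0.151, 0.001], [-0.249, -0.15, 0.001], [-0.219, -0.096, 0.209], [-0.185, -0.151, -0.0]]
240 [[-0.255, -0.16, 0.001], [-0.25, -0.16, -0.0], [-0.219, -0.101, 0.206], [-0.185, -0.159, 0.001]]
250 [[-0.255, -0.169, 0.001], [-0.25, -0.169, 0.0], [-0.219, -0.104, 0.208], [-0.204, -0.11, 0.188]]
260 [[-0.255, -0.178, -0.0], [-0.25, -0.178, 0.001], [-0.219, -0.108, 0.207], [-0.204, -0.114, 0.19]]
270 [[-0.255, -0.188, 0.001], [-0.25, -0.188, -0.0], [-0.219, -0.112, 0.207], [-0.184, -0.188, 0.001]]
280 [[-0.236, -0.123, 0.188], [-0.234, -0.123, 0.189], [-0.219, -0.115, 0.207], [-0.204, -0.123, 0.189]]
290 [[-0.235, -0.123, 0.199], [-0.233, -0.123, 0.199], [-0.219, -0.119, 0.207], [-0.205, -0.123, 0.199]]
```

View pics/w16.png

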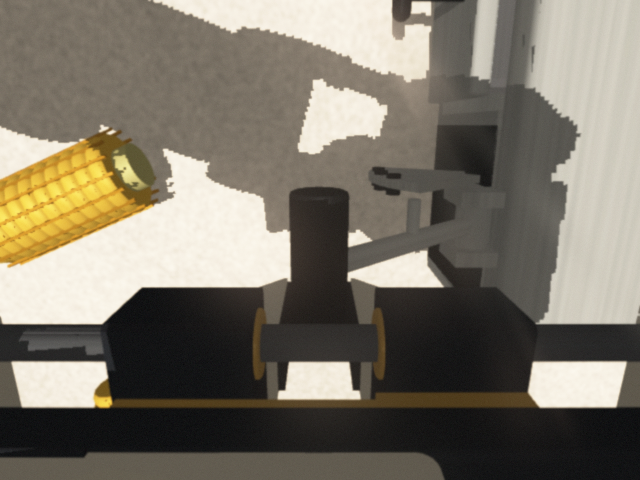

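The bar is now gripped across 21.5 mm (full diameter), fingertips about 8 mm below its centre. I'll guide it along the arc to about 0.5 rad first.

Request:
move_arm:
  deltas:
    - {"dp": [0.0043,0,-0.0035],"turn": [0,0,0]}
    - {"dp": [0.0087,0,-0.0067],"turn": [0,0,0]}
    - {"dp": [0.0134,0,-0.0097],"turn": [0,0,0]}
    - {"dp": [0.018,0,-0.0124],"turn": [0,0,0]}
    - {"dp": [0.023,0,-0.015],"turn": [0,0,0]}
    - {"dp": [0.028,0,-0.0173],"turn": [0,0,0]}
    - {"dp": [0.0331,0,-0.0193],"turn": [0,0,0]}
    - {"dp": [0.0383,0,-0.021],"turn": [0,0,0]}
    - {"dp": [0.0436,0,-0.0225],"turn": [0,0,0]}
    - {"dp": [0.049,0,-0.0238],"turn": [0,0,0]}

```text
time: 24.35
tool_pos: [0.5407, -0.1275, 0.1159]
tool_rot: [-0.162, 1.566, -0.245]
contact_force: [6.3, 0.7, 4.9]
opening: 0.0213
```

```bash
python3 - <<'E'
from cell import robot
from h import *
s=robot.observe(); q=S(s['tool_pos']); print(s['contact_force'],q,s['opening'])
i=robot.camera_info("wrist"); p,d=robot.read_camera("wrist"); cv2.imwrite(f"pics/w17.png",p[:,:,::-1]); P=full(i,d)
print([P[v,320].round(4).tolist() for v in (220,240,260,270)])
for th in (.5,.6,.7,.8,.9): 
    print(th,delta(robot,st(-.2191+(-.11*np.cos(.7-th)+.11*np.cos(.7)),q[1],.1642+.11*(np.sin(.7-th)-np.sin(.7))),down(YAW)))
E
```

```text
[6.30056902 0.74805414 4.91019844] [-0.24241367 -0.13377844  0.11588893] 0.02132265916639663
[[-0.2426, -0.0931, 0.1605], [-0.2426, -0.1001, 0.1606], [-0.2426, -0.1076, 0.1601], [-0.2426, -0.1118, 0.1587]]
0.5 [array([-0.0003, -0.    , -0.0001]), array([0.06, 0.25, 0.04])]
0.6 [array([ 0.0105, -0.    , -0.0017]), array([0.06, 0.25, 0.04])]
0.7 [array([ 0.0215, -0.    , -0.0023]), array([0.06, 0.25, 0.04])]
0.8 [array([ 0.0325, -0.    , -0.0018]), array([0.06, 0.25, 0.04])]
0.9 [array([ 0.0434,  0.    , -0.0002]), array([0.06, 0.25, 0.04])]
```

View pics/w17.png

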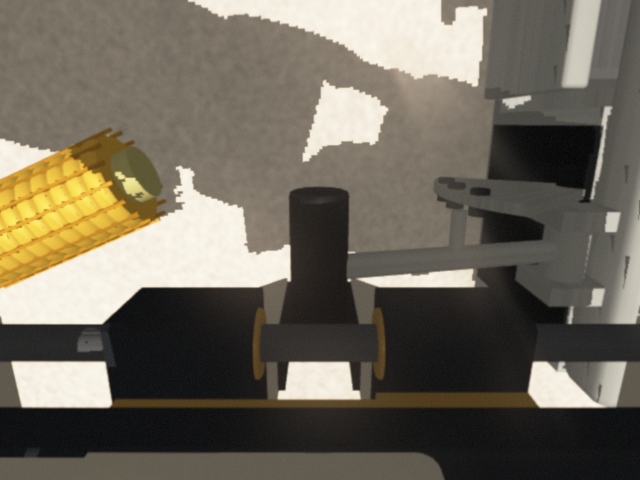

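The bar moved with the grip: top at 0.1605, so about 0.48 rad. Continuing toward the third notch.

Request:
move_arm:
  deltas:
    - {"dp": [0.0055,0,-0.001],"turn": [0,0,0]}
    - {"dp": [0.0105,0,-0.0017],"turn": [0,0,0]}
    - {"dp": [0.016,0,-0.0021],"turn": [0,0,0]}
    - {"dp": [0.0215,0,-0.0023],"turn": [0,0,0]}
    - {"dp": [0.027,0,-0.0021],"turn": [0,0,0]}
    - {"dp": [0.0325,0,-0.0018],"turn": [0,0,0]}
    - {"dp": [0.038,0,-0.001],"turn": [0,0,0]}
    - {"dp": [0.042,0,-0.0004],"turn": [0,0,0]}
    - {"dp": [0.042,0,-0.0004],"turn": [0,0,0]}
    - {"dp": [0.042,0,-0.0004],"turn": [0,0,0]}

```text
time: 25.4
tool_pos: [0.5394, -0.1274, 0.0736]
tool_rot: [-0.245, 1.568, -0.328]
contact_force: [4.6, 0.1, 5.9]
opening: 0.0216
```

```bash
python3 - <<'E'
from cell import robot
from h import *
s=robot.observe(); q=S(s['tool_pos']); print(s['contact_force'],q,s['opening'])
i=robot.camera_info("wrist"); p,d=robot.read_camera("wrist"); cv2.imwrite(f"pics/w18.png",p[:,:,::-1]); P=full(i,d)
b=[P[v,u] for v in (210,220,230,240,250) for u in (318,320,322)]; b=np.median(b,0); print(b)
print("theta bar", .7-np.arcsin((b[2]-.011-.125)/.11), "theta tcp", .7-np.arcsin(np.sin(.7)+(q[2]-.1642)/.11))
for n in ("side",):
    p,d=robot.read_camera(n); cv2.imwrite(f"pics/{n}18.png",cv2.resize(p[170:330,250:420,::-1],None,fx=3.5,fy=3.5))
E
```

```text
[4.5548615  0.07469857 5.91492071] [-0.24373024 -0.13376033  0.07357882] 0.021571076148378252
[-0.24385565 -0.0959145   0.12034055]
theta bar 0.8428438933883151 theta tcp 0.8805912268357629
```

View pics/w18.png

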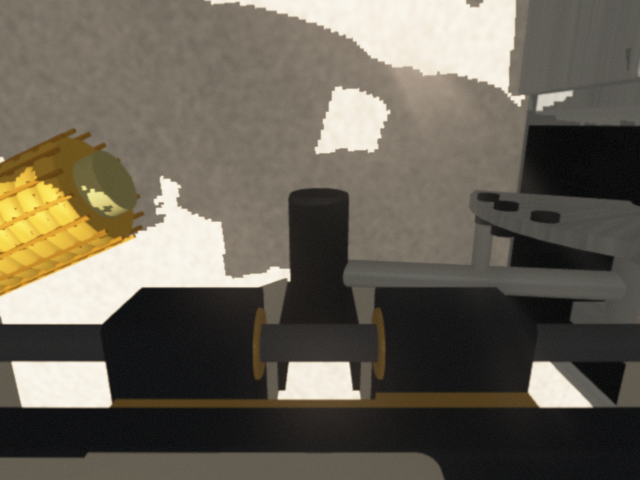

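View pics/side18.png

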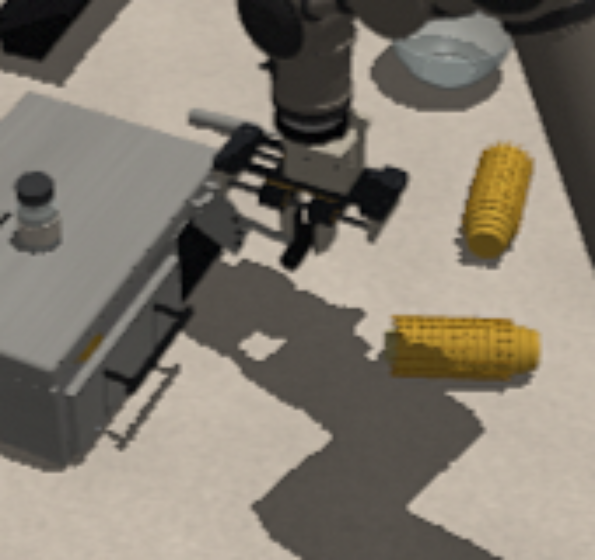

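Camera puts the bar at 0.84 rad, while TCP travel says 0.88, so the bar slips up slightly in the grip. I'll tighten the squeeze, take the last ~6 mm, and check for creep.

Request:
move_arm:
  deltas:
    - {"dp": [0,0,0],"turn": [0,0,0]}
    - {"dp": [0,0,0],"turn": [0,0,0]}
    - {"dp": [0.002,0,0.0003],"turn": [0,0,0]}
    - {"dp": [0.004,0,0.0006],"turn": [0,0,0]}
    - {"dp": [0.006,0,0.001],"turn": [0,0,0]}
    - {"dp": [0.006,0,0.001],"turn": [0,0,0]}
  hand: 0.0
  squeeze: 50

```text
time: 26.1
tool_pos: [0.5404, -0.1275, 0.0681]
tool_rot: [-0.254, 1.568, -0.336]
contact_force: [1.4, 1.2, 10.2]
opening: 0.0207
```

```bash
cat > chk.py <<'E'
from cell import robot
from h import *
s=robot.observe(); q=S(s['tool_pos']); print(s['time'],s['contact_force'].round(1),q,s['opening'])
i=robot.camera_info("wrist"); p,d=robot.read_camera("wrist"); P=full(i,d)
b=np.median([P[v,u] for v in (210,220,230,240,250) for u in (318,320,322)],0); print(b, "slip ref",b[2]-q[2])
print("theta bar", .7-np.arcsin((b[2]-.011-.125)/.11))
E
python3 chk.py
```

```text
26.1 [ 1.4  1.2 10.2] [-0.24280385 -0.13375675  0.06809312] 0.0206777176932638
[-0.24294399 -0.09564932  0.11593836] slip ref 0.04784523512037765
theta bar 0.8834050688129025
```

Request:
move_arm:
  deltas:
    - {"dp": [0,0,0],"turn": [0,0,0]}
    - {"dp": [0,0,0],"turn": [0,0,0]}
    - {"dp": [0,0,0],"turn": [0,0,0]}
    - {"dp": [0,0,0],"turn": [0,0,0]}
    - {"dp": [0,0,0],"turn": [0,0,0]}
    - {"dp": [0,0,0],"turn": [0,0,0]}
    - {"dp": [0,0,0],"turn": [0,0,0]}
    - {"dp": [0,0,0],"turn": [0,0,0]}
    - {"dp": [0,0,0],"turn": [0,0,0]}
    - {"dp": [0,0,0],"turn": [0,0,0]}

```text
time: 27.15
tool_pos: [0.5403, -0.1275, 0.0682]
tool_rot: [-0.272, 1.568, -0.354]
contact_force: [1.0, 1.3, 9.6]
opening: 0.0209
```

```bash
python3 chk.py
```

```text
27.15 [1.  1.3 9.6] [-0.24283065 -0.13375782  0.06822611] 0.02094220045485797
[-0.24297045 -0.095782    0.115869  ] slip ref 0.04764289110328171
theta bar 0.8840463613567682
```

Request:
move_arm:
  deltas:
    - {"dp": [0.001,0,0.0002],"turn": [0,0,0]}
    - {"dp": [0.002,0,0.0004],"turn": [0,0,0]}
    - {"dp": [0.002,0,0.0004],"turn": [0,0,0]}
    - {"dp": [0.002,0,0.0004],"turn": [0,0,0]}
    - {"dp": [0.002,0,0.0004],"turn": [0,0,0]}

```text
time: 27.7
tool_pos: [0.5407, -0.1275, 0.0662]
tool_rot: [-0.264, 1.568, -0.347]
contact_force: [1.4, 2.3, 10.1]
opening: 0.0207
```

```bash
python3 chk.py; python3 - <<'E'
from cell import robot
from h import *
for n in ("scene","side"):
    i=robot.camera_info(n); p,d=robot.read_camera(n); cv2.imwrite(f"pics/{n}20.png",p[:,:,::-1]); P=full(i,d); ok=d>0
    b=p.max(2)<60
    m=ok&b&(P[...,2]>.085)&(P[...,2]<.125)&(P[...,1]>-.115)&(P[...,1]<-.08)&(P[...,0]<-.225)&(P[...,0]>-.26); print(n,"bar",m.sum(),P[m].max(0) if m.sum() else 0,np.median(P[m],0) if m.sum() else 0)
    m=ok&(abs(P[...,2]-.108)<.004)&(P[...,0]<-.12)&(P[...,0]>-.2)&(P[...,1]>-.04)&(P[...,1]<.16); print("panel top",m.sum(),np.median(P[m],0) if m.sum() else 0)
p=cv2.imread("pics/scene20.png"); cv2.imwrite("pics/scene20c.png",cv2.resize(p[150:400,150:480],None,fx=2.3,fy=2.3))
E
```

```text
27.7 [ 1.4  2.3 10.1] [-0.24249028 -0.13373101  0.06624392] 0.020673472017885317
[-0.24260644 -0.09582671  0.11382128] slip ref 0.04757735727663037
theta bar 0.9030164681078588
scene bar 0 0 0
panel top 0 0
side bar 45 [-0.229232   -0.08017071  0.11964362] [-0.24440544 -0.09460237  0.11059643]
panel top 142 [-0.13272216  0.06869965  0.10812285]
```

View pics/scene20c.png

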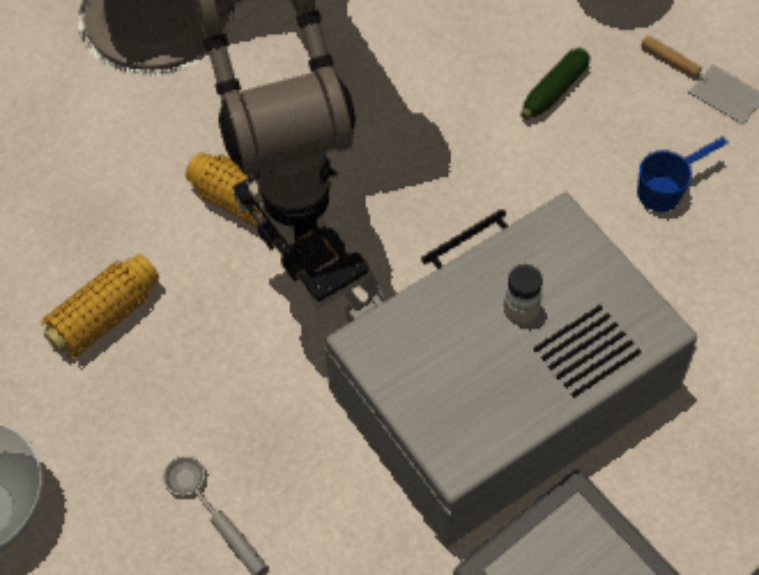

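```bash
python3 chk.py; python3 - <<'E'
from cell import robot
from h import *
a=cv2.imread("pics/side0.png").astype(int); b=cv2.imread("pics/side20.png").astype(int)
for nm,(r0,r1,c0,c1) in dict(cobA=(255,285,358,405),cobB=(205,245,378,405),spoon=(198,218,300,345),jar=(215,245,250,270),cup=(320,365,212,250)).items():
    f=lambda im: cv2.inRange(cv2.cvtColor(im[r0:r1,c0:c1].astype(np.uint8),cv2.COLOR_BGR2HSV),(15,140,50),(32,255,255))
    A,B=f(a),f(b); ma,mb=cv2.moments(A,True),cv2.moments(B,True)
    print(nm,[ (round(m['m10']/m['m00'],1),round(m['m01']/m['m00'],1)) if m['m00'] else None for m in (ma,mb)],abs(a-b)[r0:r1,c0:c1].mean().round(1))
E
```

```text
27.85 [ 1.4  1.7 10. ] [-0.24247092 -0.13376444  0.06625382] 0.020931313700146663
[-0.24261184 -0.09560273  0.11451027] slip ref 0.048256447644144315
theta bar 0.8966257358157868
cobA [(23.6, 14.1), (23.7, 14.0)] 29.9
cobB [(13.4, 21.7), (13.4, 21.7)] 4.8
spoon [None, None] 59.5
jar [None, None] 3.4
cup [None, None] 4.2
```

The lever holds steady at about 0.90 rad, the drawer is shut and the other cobs haven't moved. I'm handing in.

```bash
python3 -c "
from cell import robot
print(robot.hand_in())"
```

```text
the job is handed in; nothing more can be done
None
```

I laid the smallest cob flat in the drawer along its depth, pushed the drawer shut by its handle, and pressed the lever into the third notch. The arm was still holding it there at hand-in, at about 28 s of the 67 s limit.

**Last checks**
- **Drawer:** the panel centre measured -0.1327 m in the steamer frame, against -0.131 when shut. It had stopped dead at 19 N at the predicted position.
- **Lever:** the wrist camera put it at 0.897–0.903 rad, with the third notch at 0.90. Before the last 2 mm it held without creep over 1 s. The upward force at the tool was about 10 N.
- **Other things:** the other two cobs show no shift. The jar and cup regions look the same as at the start, and the zucchini and spatula I only saw in the last scene picture. The spoon was partly hidden by the arm in the side comparison, but it looks in place in the scene view. The white and glass bowls I did not check separately.

**What went wrong and was mended**
- **Fingertips:** the real tips sit about 25 mm above the reported TCP, which does not match the description.
- **Handle:** because of that, the first push slipped over the handle and pushed on the panel, leaving the drawer about 37 mm open. I pushed again from in front of the handle.
- **Lever:** the first press slid off the front of the bar with about 24 N sideways, so the lever dipped briefly and sprang back. I then gripped the bar and guided it down its arc instead of pressing with closed fingers.
- **Disagreement:** tool travel read up to 0.04 rad more than the camera because the bar slipped slightly in the grip. I used the camera value.

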